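Sweep the bench block, unload and reload the sloped rest

TASK

Get the goldsmith's bench ready for the next batch: first take the scraper block and, without the fingers touching them, sweep every brass offcut off the steel-topped bench block into the catch tray at its side. Only when it is clean, move every finished brass plate from the sloped rest to lie flat on the steel top, then lay every square aluminium bar blank squarely across both rails of the rest, between its lips, side by side. Stand the scraper upright and lengthwise along the middle of its narrow raised ledge, and leave the other things on the bench where they are.

Things in the scene. Friction and masses are not known exactly. Their poses are not given: they have to be found in the camera images.
- block: Fixed wooden block, smooth steel top 180 x 180 mm, 60 mm above the bench. Origin: on the bench under the top's middle, z up. Fences at x = -90 and +90 mm (8 mm thick, outside the 180 mm) rise 8 mm above the steel; the y sides are open. At its -y side is an open aluminium tray, see block_tray: what is pushed over the -y edge falls in.
- block_tray (a point): Middle of the floor of the catch tray fixed to the block, axes as the block's, 145 mm from the block's origin along its -y. Inside 180 mm (x) by 110 mm (y), reaching from the block's -y edge (y = -90 in the block's frame) to -200 mm; floor 4 mm, walls 30 mm above the bench (30 mm lower than the steel top), 8 mm thick.
- rest: Sloped rest on a fixed rack: two round steel rails, 10 mm diameter, 250 mm long along y, at x = -40 and +40 mm, over a board 10 mm below their tops, between stop lips 8 mm higher than the tops, inner faces at x = -72 and +72 mm. Origin: midway, in the plane of the rail tops, 92 mm above the bench; x up the slope (15 degrees, away from the robot), z square to it. A bar's centre lies at z = 11 mm.
- ledge: Fixed narrow wooden ledge: a T-shaped stand whose flat level top strip is 140 mm long (along x), 24 mm wide (along y) and 90 mm above the bench. Origin: on the bench under the middle of the strip, z up. Foot 120 x 70 x 12 mm.
- scraper: Loose scraper block, about 220 g: black sole 130 mm long (x), 36 mm wide (y), 18 mm thick; on it a light wooden grip rib 100 mm long (x), 22 mm wide (y), reaching from 18 to 60 mm above the underside. Origin: middle of the underside, z up. Starts standing on its sole on the bench. The same either way round. Grip it across the rib.
- bar1: Loose square aluminium bar blank, 120 mm long (x) by 22 x 22 mm, 160 g. Origin: its centre; all four long faces are alike. Starts lying on the bench. None if absent in this run.
- bar2: Loose square aluminium bar blank, 120 mm long (x) by 22 x 22 mm, 160 g. Origin: its centre; all four long faces are alike. Starts lying on the bench. None if absent in this run.
- bar3: Loose square aluminium bar blank, 120 mm long (x) by 22 x 22 mm, 160 g. Origin: its centre; all four long faces are alike. Starts lying on the bench. None if absent in this run.
- bar4: Loose square aluminium bar blank, 120 mm long (x) by 22 x 22 mm, 160 g. Origin: its centre; all four long faces are alike. Starts lying on the bench. None if absent in this run.
- plate1: Loose finished brass plate, 110 mm long (x), 40 mm wide (y), 14 mm thick (z), about 520 g, a dark panel on its upper face. Origin: its centre. Starts lying on the sloped rest, x up the slope. None if absent in this run.
- plate2: Loose finished brass plate, 110 mm long (x), 40 mm wide (y), 14 mm thick (z), about 520 g, a dark panel on its upper face. Origin: its centre. Starts lying on the sloped rest, x up the slope. None if absent in this run.
- offcut1: Loose brass offcut: L-shaped, from 34 x 16 mm with a short 14 x 18 mm leg, 10 mm thick, 35 g. Origin: about the middle of its underside. Lies on the steel top of the block at the start. None if absent in this run.
- offcut2: Loose brass offcut: a strip 40 x 16 mm, 10 mm thick, 35 g. Origin: about the middle of its underside. Lies on the steel top of the block at the start. None if absent in this run.
- offcut3: Loose brass offcut: a disc of 30 mm diameter, 10 mm thick, 35 g. Origin: about the middle of its underside. Lies on the steel top of the block at the start. None if absent in this run.
- offcut4: Loose brass offcut: a square 26 x 26 mm, 10 mm thick, 35 g. Origin: about the middle of its underside. Lies on the steel top of the block at the start. None if absent in this run.
- jar: Bystander, not part of the job, leave it where it is: glass jar with a steel lid, 48 mm diameter, 48 mm high; origin under its middle.
- can: Bystander, not part of the job, leave it where it is: grey can, 54 mm diameter, 150 mm high; origin under its middle.
- mallet: Bystander, not part of the job, leave it where it is: hammer, 220 mm long, lying.
- dapping: Bystander, not part of the job, leave it where it is: dark steel block, 50 mm cube; origin under its middle.

How it is judged (in metres and radians):
On the way, in this order (a step that is already met when the one before it is completed fails the run):
1. every offcut lies in the catch tray, while the plates are still on the rest and the bars on the bench (x of offcut1 in the frame of block between -0.092 and 0.092 m and y of offcut1 in the frame of block between -0.204 and -0.085 m and z of each of offcut1, offcut2, offcut3, offcut4 in the frame of block below 0.05 m and x of offcut2 in the frame of block between -0.092 and 0.092 m and y of offcut2 in the frame of block between -0.204 and -0.085 m and x of offcut3 in the frame of block between -0.092 and 0.092 m and y of offcut3 in the frame of block between -0.204 and -0.085 m and x of offcut4 in the frame of block between -0.092 and 0.092 m and y of offcut4 in the frame of block between -0.204 and -0.085 m and height (world z) of each of bar1, bar2, bar3, bar4 below 0.05 m and height (world z) of each of plate1, plate2 above 0.08 m), for 0.2 s.
2. every finished plate lies flat on the steel top, while the bars are still on the bench (x of plate1 in the frame of block between -0.072 and 0.072 m and y of plate1 in the frame of block between -0.085 and 0.085 m and z of plate1 in the frame of block between 0.063 and 0.071 m and angle between the z axis of each of plate1, plate2 and the z axis of block, either way round below 0.07 rad and linear speed of each of plate1, plate2 below 0.02 m/s and x of plate2 in the frame of block between -0.072 and 0.072 m and y of plate2 in the frame of block between -0.085 and 0.085 m and z of plate2 in the frame of block between 0.063 and 0.071 m and height (world z) of each of bar1, bar2, bar3, bar4 below 0.05 m), for 0.2 s.
At the end, for the whole second after the job is handed in: Offcuts in the tray; plates flat on the steel top; every bar across both rails (centre within 14 mm of midway, within 0.2 rad of square); scraper upright on the ledge (within 11 mm of its middle line, 35 mm of its middle lengthwise, 0.2 rad); all at rest (x of offcut1 in the frame of block between -0.092 and 0.092 m and y of offcut1 in the frame of block between -0.204 and -0.085 m and z of each of offcut1, offcut2, offcut3, offcut4 in the frame of block below 0.05 m and x of offcut2 in the frame of block between -0.092 and 0.092 m and y of offcut2 in the frame of block between -0.204 and -0.085 m and x of offcut3 in the frame of block between -0.092 and 0.092 m and y of offcut3 in the frame of block between -0.204 and -0.085 m and x of offcut4 in the frame of block between -0.092 and 0.092 m and y of offcut4 in the frame of block between -0.204 and -0.085 m and x of plate1 in the frame of block between -0.072 and 0.072 m and y of plate1 in the frame of block between -0.085 and 0.085 m and z of plate1 in the frame of block between 0.063 and 0.071 m and angle between the z axis of each of plate1, plate2 and the z axis of block, either way round below 0.07 rad and linear speed of each of plate1, plate2, bar1, bar2, bar3, bar4, scraper below 0.02 m/s and x of plate2 in the frame of block between -0.072 and 0.072 m and y of plate2 in the frame of block between -0.085 and 0.085 m and z of plate2 in the frame of block between 0.063 and 0.071 m and x of bar1 in the frame of rest between -0.014 and 0.014 m and y of bar1 in the frame of rest between -0.125 and 0.125 m and z of bar1 in the frame of rest between 0.006 and 0.017 m and angle between the x axis of each of bar1, bar2, bar3, bar4 and the x axis of rest, either way round below 0.2 rad and x of bar2 in the frame of rest between -0.014 and 0.014 m and y of bar2 in the frame of rest between -0.125 and 0.125 m and z of bar2 in the frame of rest between 0.006 and 0.017 m and x of bar3 in the frame of rest between -0.014 and 0.014 m and y of bar3 in the frame of rest between -0.125 and 0.125 m and z of bar3 in the frame of rest between 0.006 and 0.017 m and x of bar4 in the frame of rest between -0.014 and 0.014 m and y of bar4 in the frame of rest between -0.125 and 0.125 m and z of bar4 in the frame of rest between 0.006 and 0.017 m and x of scraper in the frame of ledge between -0.035 and 0.035 m and y of scraper in the frame of ledge between -0.011 and 0.011 m and z of scraper in the frame of ledge between 0.085 and 0.096 m and angle between the x axis of scraper and the x axis of ledge, either way round below 0.2 rad and angle between scraper's own z axis and vertical below 0.1 rad); the robot touches nothing.
It fails at once if the fingers touch an offcut (contact force between the fingers and offcut1 above 1 N or contact force between the fingers and offcut2 above 1 N or contact force between the fingers and offcut3 above 1 N or contact force between the fingers and offcut4 above 1 N).
It fails at once if a bystander is moved more than 60 mm (distance of any of jar, can, mallet, dapping from where it was at the start of the episode above 0.06 m).
Of bar1, bar2, bar3, bar4 only 3 to 4 are there at a start; the rules pass over those that are not, and their reading is None.
Of plate1, plate2 only 1 to 2 are there at a start; the rules pass over those that are not, and their reading is None.
Of offcut1, offcut2, offcut3, offcut4 only 2 to 4 are there at a start; the rules pass over those that are not, and their reading is None.
At some moment in a run one of bar1, bar2, bar3, bar4 may be knocked a few centimetres aside while the robot is not near it.
Once in a run the grip may slacken for a moment while it holds something.
It also fails if it takes over 210 s, if anything falls off the work surface, if the arm or the gripper's body presses on something with over 40 N, if the wrist force passes 120 N, or if a joint passes its speed limit or range.

ROBOT

A 6-joint arm with a two-finger parallel gripper is mounted at the origin on the work surface. World frame = base frame: x ahead of the robot, y to its left, z up, the work surface at z = 0. Lengths are in m, angles in degrees, forces in N, time in s.
With the tool pointing down it reaches from about 0.25 to 0.725 m from the base axis. Payload 9.7 kg.
Tool frame: the origin (TCP) lies at the very end of the fingers, on their centre line; the grasp point (between the pads) lies grasp_offset behind it (grasp_offset is the distance from the TCP to the grasp point, in m); z points along the fingers, y is the line along which they close (so a half turn about z gives the same grasp; the last joint's range is limited). The gripper opens to 85 mm and grips with 20 to 120 N. Pads are 22 mm wide; open, the fingers measure 114 mm over their backs; the gripper's body (76 mm by 85 mm) begins 54 mm behind the grasp point. The pads swing forward as they close: fully open they stand 13 mm farther back than shut.
Start: joints at [67.437, 4.979, 10.078, 95.1, 0, 90], TCP at [0.211, 0.508, 0.201] pointing down, gripper open.
Joint ranges: [-179.16, 179.16], [-48.56, 103.87], [-65.8, 70.77], [-126.05, 130.52], [-82.76, 87.17], [-180, 180]. Speed limits (degrees/s): [127.2, 127.2, 147.25, 180, 180, 180].

INTERFACE

Orientations are given as [roll, pitch, yaw] about the fixed x, y, z axes, in that order (R = Rz(yaw) Ry(pitch) Rx(roll)).
In Python, from workcell import get_obs, camera, calibration, job_done, recognise, cut_out, mark_of, grasp_offset gives the robot as it stands.
- The arm moves only by the tool servo_tool, never from a script. Its argument "moves" is a list of rows, each a list of 3 entries, a list of its own where there are three numbers: the turn, a rotation vector about the tool's x, y, z in degrees, then the shift along the tool's x, y, z in m, then the opening in per cent of the stroke, from 0 (shut) to 100 (fully open). In form: [[[ax, ay, az], [x, y, z], claw], ...]. A call has 1 to 12 rows; each row shifts and turns the commanded pose from where the row before left it, along the tool's axes as they then stand; what a row does not reach is not made up. A row lasts 1/10 s, in which the tool goes at most 50 mm and 8.59 degrees, less where a joint would pass 70% of its speed; a pose out of reach is approached as far as the arm can. A call is refused whole if a number of a shift passes 0.05 or a number of a turn 8.59, either way. A call with a gripper value outside its range is refused whole. The fingers move at their own pace and stop on an object; "force" is the grip in N (left out, the last holds). Time passes only in rows, so rows that do not move let the fingers close. It gives the time, the measured TCP pose, the force, the opening and the grip force at its end, in the units of the state.
- get_obs(): the state, without advancing time (a new reading comes with each control period).
- camera(name): name is "scene" or "side" or "wrist"; returns (picture, depth): 384x512x3 uint8, red, green, blue; 384x512 float32, m along the optical axis (not along the pixel's ray), 0 where there is no reading.
- calibration(name): a dict with "camera_matrix" (3x3 intrinsics, pixels), "R" (3x3) and "t" (3): a world point X has camera coordinates R X + t. Camera axes: x right, y down, z forward; pixel columns grow to the right and rows downward; lengths in m; the calibration is good to about 2 mm. A picture is of the moment at which its call begins: read the wrist's pose just before it. calibration takes no time and is no camera call; for the wrist camera it gives the pose at the moment of the call.
- job_done(): hands the job in; it is judged then, once.
Trained networks look in the newest picture that a camera, given by its name, has taken for a name from the list of things; names that differ only in an ending like _2 or _b are one class to them, and where a whole thing is asked for, a point or a joint stands for the part that bears it (a point fixed in the world has none). Each returns a list of dicts, best first, with "score" (0 to 1); they miss things now and then, are a little off and sometimes report something else, mostly with a low value. They report only what shows in the picture. A call takes as long as a camera call.
- recognise(name, camera): "xyz" ([x, y, z] in m, in the coordinates of the camera as it stood for that picture, good to about 4 mm: the middle of the surface that is visible of it).
- cut_out(name, camera): "mask" (384x512 bool, what is visible of it).
- mark_of(name, camera): "xyz" ([x, y, z] in m, in the coordinates of the camera as it stood for that picture, good to about 4 mm: a listed point, or the origin of a listed thing).
The state is a dict: "time": time; "q": joint angles; "qd": joint speeds; "joint_efforts": joint torques, N m; "ee_pos": TCP position; "tcp_rot": TCP orientation; "wrist_force": force on the tool from outside, world axes, zero at the start; "torque": the same for the moment, N m; "opening": finger opening in m; "grasp_force": force on a finger pad.
Only numpy, scipy, OpenCV 4.12 (cv2) and the standard library are available. Lean on these libraries where they do the work, as an engineer would, in place of code of your own. Each camera call takes 0.05 s, during which the arm holds its last target. There are 200 camera calls.

## Working session

There is one attempt and no reset: what is moved stays moved. The work goes in short steps, Python scripts to look and compute and a tool call to move; the robot and the scene stay as the last step left them, time stands still between calls to the robot, and variables do not carry over. Pictures are saved under pics/ and viewed, at most 14 in all, crops included, and the job is handed in when it is done.

Besides the shell and the picture viewer there is one more tool, called after "Call:" as a command line: name --argument value ..., lists and objects as JSON in quotes. servo_tool: Moves the arm, as the interface text tells. Its arguments: {"type":"object","properties":{"moves":{"type":"array"},"force":{"type":"number"}},"required":["moves"]}

```bash
ls; mkdir -p pics
python3 - <<'E'
from workcell import *
import cv2,numpy as np
o=get_obs();print(o['ee_pos'],o['tcp_rot'],o['opening'],grasp_offset,o['time'])
for c in ['scene','side']:
    p,d=camera(c);cv2.imwrite(f'pics/{c}0.png',cv2.cvtColor(p,cv2.COLOR_RGB2BGR))
    K=calibration(c);R=np.array(K['R']);t=np.array(K['t']);print(c,'campos',(-R.T@t).round(3),'fwd',R[2].round(2))
    for n in ['block','block_tray','rest','ledge','scraper','bar1','plate1','offcut1','offcut2','offcut3','offcut4','jar','can','mallet','dapping']:
        for m in mark_of(n,c)[:5]:
            if m['score']>.2:print(n,round(m['score'],2),(R.T@(np.array(m['xyz'])-t)).round(3))
E
```

```text
pics
[0.21094406 0.50761755 0.20028478] [-1.79921594e+02  6.17592652e-04  1.57434997e+02] 0.08557500919561807 0.0187 0.0
scene campos [1.255 0.126 1.024] fwd [-0.57 -0.13 -0.81]
block 0.68 [ 0.586 -0.203 -0.002]
block_tray 0.56 [ 0.61  -0.351  0.001]
rest 0.81 [0.618 0.222 0.095]
ledge 0.65 [ 0.629  0.003 -0.001]
scraper 0.56 [0.615 0.312 0.101]
bar1 0.88 [0.447 0.41  0.014]
bar1 0.87 [ 0.431 -0.027  0.009]
bar1 0.69 [0.422 0.129 0.012]
bar1 0.41 [0.78  0.159 0.001]
plate1 0.58 [0.612 0.137 0.099]
plate1 0.57 [0.615 0.313 0.101]
offcut1 0.67 [ 0.616 -0.194  0.057]
offcut1 0.6 [ 0.566 -0.258  0.056]
offcut2 0.67 [ 0.616 -0.194  0.057]
offcut2 0.6 [ 0.566 -0.258  0.056]
offcut3 0.67 [ 0.616 -0.194  0.057]
offcut3 0.6 [ 0.566 -0.258  0.056]
offcut4 0.67 [ 0.616 -0.194  0.057]
offcut4 0.6 [ 0.566 -0.258  0.056]
jar 0.56 [ 0.51   0.045 -0.   ]
can 0.91 [ 0.774 -0.058  0.002]
can 0.64 [ 0.51   0.045 -0.003]
mallet 0.69 [0.777 0.16  0.002]
dapping 0.97 [ 0.592 -0.497 -0.001]
dapping 0.49 [ 0.609 -0.348  0.004]
side campos [ 0.002 -0.72   1.077] fwd [ 0.42  0.51 -0.75]
block 0.75 [ 0.586 -0.
[... 480 characters left out ...]

offcut1 0.44 [ 0.619 -0.196  0.061]
offcut1 0.38 [0.516 0.046 0.001]
offcut2 0.72 [ 0.627  0.004 -0.003]
offcut2 0.64 [ 0.631 -0.249  0.059]
offcut2 0.52 [ 0.56  -0.255  0.062]
offcut2 0.44 [ 0.619 -0.196  0.061]
offcut2 0.38 [0.516 0.046 0.001]
offcut3 0.72 [ 0.627  0.004 -0.003]
offcut3 0.64 [ 0.631 -0.249  0.059]
offcut3 0.52 [ 0.56  -0.255  0.062]
offcut3 0.44 [ 0.619 -0.196  0.061]
offcut3 0.38 [0.516 0.046 0.001]
offcut4 0.72 [ 0.627  0.004 -0.003]
offcut4 0.64 [ 0.631 -0.249  0.059]
offcut4 0.52 [ 0.56  -0.255  0.062]
offcut4 0.44 [ 0.619 -0.196  0.061]
offcut4 0.38 [0.516 0.046 0.001]
can 0.67 [ 0.769 -0.055  0.   ]
mallet 0.69 [0.776 0.155 0.003]
dapping 0.91 [ 0.589 -0.498 -0.002]
```

View pics/scene0.png

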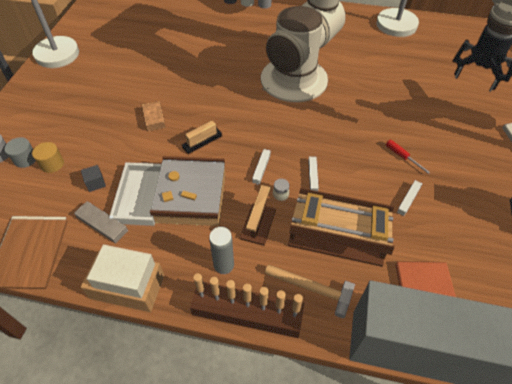

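View pics/side0.png

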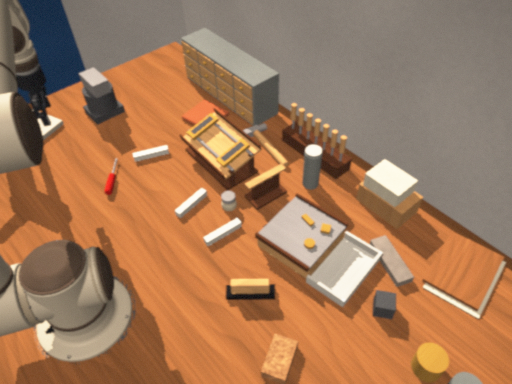

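The scene picture shows the scraper at (202,135), bars at (261,165), (313,172) and (410,197), and plates on the rest at (313,208) and (380,222). Three offcuts are on the steel at (174,175), (167,197) and (188,195). The side view agrees. Next I fit poses from the depth.

```bash
cat > h.py <<'E'
from workcell import *
import cv2,numpy as np
def cloud(c):
    K=calibration(c);p,d=camera(c);d=np.asarray(d)
    R=np.array(K['R']);t=np.array(K['t']);M=np.array(K['camera_matrix'])
    v,u=np.nonzero(d>0);z=d[v,u]
    P=np.c_[(u-M[0,2])/M[0,0]*z,(v-M[1,2])/M[1,1]*z,z]
    return (P-t)@R, p[v,u].astype(int), p
def near(X,c,r,z0,z1):
    return X[(np.hypot(X[:,0]-c[0],X[:,1]-c[1])<r)&(X[:,2]>z0)&(X[:,2]<z1)]
def rect(X):
    """robust min area rect, mm: centre, long side yaw, sizes, largest blob only"""
    if len(X)<6:return None
    q=X[:,:2]*1000;o=q.min(0)-10
    im=np.zeros((400,400),np.uint8)
    for a,b in (q-o).astype(int):
        if a<400 and b<400: cv2.circle(im,(int(a),int(b)),2,255,-1)
    n,l,s,_=cv2.connectedComponentsWithStats(im)
    k=1+np.argmax(s[1:,4]);
    pts=np.array([p for p in q if l[tuple(np.clip((p-o).astype(int),0,399)[::-1])]==k],np.float32)
    (cx,cy),(w,h),a=cv2.minAreaRect(pts)
    if w<h:w,h,a=h,w,a+90
    a=(a+90)%180-90
    return np.round([cx,cy,np.median(X[:,2])*1000,w,h,a],1),len(pts)
def obs():
    o=get_obs();print('t',round(o['time'],1),'pos',np.round(o['ee_pos'],4),'rpy',np.round(o['tcp_rot'],2),'open',round(o['opening'],4),'F',np.round(o['wrist_force'],1),'g',round(o['grasp_force'],1));return o
E
python3 - <<'E'
from h import *
T={'block top':((.587,-.204),.13,.056,.064),'offcuts':((.587,-.22),.08,.066,.075),'rest':((.618,.222),.2,.04,.14),'ledge':((.63,.003),.085,.082,.095),
'barA':((.447,.41),.08,.016,.03),'barB':((.43,-.028),.08,.016,.03),'barC':((.425,.126),.08,.016,.03),
'scr rib':((.365,-.236),.09,.05,.07),'scr sole':((.365,-.236),.09,.012,.025),'pl1':((.612,.139),.06,.08,.13),'pl2':((.615,.312),.06,.08,.13),'jar':((.51,.045),.04,.03,.06),'tray':((.605,-.35),.13,.026,.034)}
for c in ['scene','side']:
    X,C,p=cloud(c);print(c)
    for n,(a,r,z0,z1) in T.items(): print(n,rect(near(X,a,r,z0,z1)))
    n=recognise('scraper',c)[:3];K=calibration(c)
    for m in n: print(round(m['score'],2),(np.array(K['R']).T@(np.array(m['xyz'])-K['t'])).round(3))
    # rest plane: plate points slope
    for nm in('pl1','pl2'):
        a,r,z0,z1=T[nm];Q=near(X,a,r,z0,z1);A=np.c_[Q[:,:2]-a,np.ones(len(Q))]
        w=np.ones(len(Q),bool)
        for _ in range(8):
            s=np.linalg.lstsq(A[w],Q[w,2],rcond=None)[0];w=abs(A@s-Q[:,2])<.004
        print(nm,'plane',s.round(4),w.sum(),rect(Q[w]))
    # offcut blobs
    Q=near(X,(.587,-.204),.085*1.3,.065,.077);q=(Q[:,:2]*1000).round(0)
    im=np.zeros((900,900),np.uint8)
    for a,b in q:cv2.circle(im,(int(a),int(b)+500),2,255,-1)
    n,l,s,ce=cv2.connectedComponentsWithStats(im)
    print('blobs',[(np.round(ce[i]-[0,500],0),s[i][2:]) for i in range(1,n) if s[i][4]>40])
E
```

```text
scene
block top (array([ 576.7, -204.8,   60.3,  181.3,  180.5,    8.8]), 2925)
offcuts (array([ 632.3, -248.3,   70.1,   28.8,   25.2,   33.8]), 83)
rest (array([603.8, 221.2,  94.5, 250.1, 135.1,  88.3]), 3673)
ledge (array([628.1,   2.4,  90. , 142.2,  24.4,  -4.1]), 439)
barA (array([454.3, 406.3,  22.3, 121.9,  22.1, -21.5]), 278)
barB (array([430.9, -29.4,  21.6, 122.5,  22.7,  -4.2]), 239)
barC (array([429.3, 126.6,  22.3, 119.2,  21.9,  10.3]), 248)
scr rib (array([ 366.2, -233.4,   59.4,  100.2,   27.4,  -44.4]), 227)
scr sole (array([ 367.8, -232.3,   18.1,  130.1,   40.1,  -45. ]), 222)
pl1 (array([612.8, 147.3,  99.3, 111.1, 102.3,  -2. ]), 893)
pl2 (array([617.7, 298.7, 100.4, 111.3,  91.8,  -0.8]), 858)
jar (array([515. ,  44.8,  47.9,  44.4,  40.5,  14.7]), 190)
tray (array([ 657.5, -368.2,   29.4,  217.5,  125.2,   51.1]), 331)
0.97 [ 0.377 -0.235  0.026]
pl1 plane [ 0.1433 -0.1392  0.1031] 262 (array([594.6, 140.1, 101.9,  73.6,  38.4,  -4.7]), 200)
pl2 plane [0.1792 0.1175 0.104 ] 334 (array([606.2, 310.8, 103.4,  85.5,  40.6,  -1.5]), 281)
blobs [(array([ 490., -21
[... 1066 characters left out ...]
,  31.1]), 157)
tray (array([ 615.2, -355.4,   30.2,  236.2,  156. ,   -2.3]), 579)
0.8 [ 0.357 -0.245  0.035]
pl1 plane [0.1114 0.0559 0.1006] 165 (array([608.2, 129.3,  98.2, 109.5,  47.9, -15.6]), 157)
pl2 plane [0.2106 0.3926 0.1049] 215 (array([5.859e+02, 3.080e+02, 9.930e+01, 4.870e+01, 4.000e+01, 2.000e-01]), 77)
blobs [(array([ 560., -255.]), array([ 36,  40, 722], dtype=int32)), (array([ 630., -250.]), array([ 37,  40, 691], dtype=int32)), (array([ 488., -218.]), array([ 27, 102, 867], dtype=int32)), (array([ 678., -257.]), array([11, 13, 65], dtype=int32)), (array([ 672., -188.]), array([  33,  134, 1180], dtype=int32)), (array([ 616., -194.]), array([ 28,  48, 719], dtype=int32))]
```

Call:
servo_tool --moves '[[[0,0,8.33],[0,0,0],100],[[0,0,8.33],[0,0,0],100],[[0,0,8.33],[0,0,0],100],[[0,0,8.33],[0,0,0],100],[[0,0,8.33],[0,0,0],100],[[0,0,8.33],[0,0,0],100],[[0,0,8.33],[0,0,0],100],[[0,0,8.33],[0,0,0],100],[[0,0,8.33],[0,0,0],100],[[0,0,8.33],[0,0,0],100],[[0,0,8.33],[0,0,0],100],[[0,0,8.33],[0,0,0],100]]'

```text
time: 3.0
ee_pos: [0.2495, 0.488, 0.2009]
tcp_rot: [-177.9, 0.1, 61.9]
wrist_force: [0.6, 0.1, -0.4]
opening: 0.0855
grasp_force: 0.0
```

Call:
servo_tool --moves '[[[0,0,8.33],[0,0,0],100],[[0,0,8.33],[0,0,0],100],[[0,0,8.33],[0,0,0],100],[[0,0,8.33],[0,0,0],100],[[0,0,8.33],[0,0,0],100],[[0,0,8.33],[0,0,0],100],[[0,0,8.33],[0,0,0],100],[[0,0,8.33],[0,0,0],100],[[0,0,8.33],[0,0,0],100],[[0,0,8.33],[0,0,0],100],[[0,0,8.33],[0,0,0],100],[[0,0,8.33],[0,0,0],100]]'

```text
time: 4.2
ee_pos: [0.4617, 0.1116, 0.2046]
tcp_rot: [-164.6, 16.7, 3.5]
wrist_force: [1.1, -0.6, -0.6]
opening: 0.0856
grasp_force: 0.0
```

```bash
cat >> h.py <<'E'
from scipy.spatial.transform import Rotation as Ro
D=np.diag([1.,-1,-1])
BLK=(np.array([.586,-.204,0]),Ro.from_euler('z',9.2,degrees=True).as_matrix())
LED=(np.array([.6285,.0023,0]),Ro.from_euler('z',-3.8,degrees=True).as_matrix())
RST=(np.array([.6185,.2215,.092]),(Ro.from_euler('z',-1.6,degrees=True)*Ro.from_euler('y',-15,degrees=True)).as_matrix())
def inf(F,p): return F[0]+F[1]@np.array(p,float), F[1]@D
def down(x,y,z,yaw): return np.array([x,y,z]),Ro.from_euler('z',yaw,degrees=True).as_matrix()@D
def legs(*targets):
    """per leg: turn (tool axes, first) then shift in the axes after the turn (mm)"""
    o=obs();p=np.array(o['ee_pos']);R=Ro.from_euler('xyz',o['tcp_rot'],degrees=True).as_matrix()
    for q,S in targets:
        print('turn',Ro.from_matrix(R.T@S).as_rotvec(degrees=True).round(2),'shift_mm',(S.T@(q-p)*1000).round(1),'| before-turn axes',(R.T@(q-p)*1000).round(1),'->',q.round(3));p,R=q,S
E
python3 -c "
from h import *
legs(down(.3645,-.235,.16,-42.5),down(.3645,-.235,.028,-42.5))"
```

```text
t 4.2 pos [0.4617 0.1116 0.2046] rpy [-164.57   16.72    3.48] open 0.0856 F [ 1.1 -0.6 -0.6] g 0.0
turn [-7.8  21.8  43.12] shift_mm [162.5 321.1  44.6] | before-turn axes [-100.2  348.2  -16.6] -> [ 0.364 -0.235  0.16 ]
turn [0. 0. 0.] shift_mm [  0.   0. 132.] | before-turn axes [  0.   0. 132.] -> [ 0.364 -0.235  0.028]
```

```bash
python3 -c "
from h import *
print(np.round(get_obs()['q'],1))"
```

```text
[  3.4  11.   13.8 109.5  15.4 179.9]
```

Call:
servo_tool --moves '[[[0,0,0],[0,0,0],100],[[0,0,0],[0,0,0],100],[[0,0,0],[0,0,0],100]]'

```text
time: 4.5
ee_pos: [0.4614, 0.1136, 0.2048]
tcp_rot: [-164.6, 16.6, 3.7]
wrist_force: [0.4, 0.4, 0.0]
opening: 0.0853
grasp_force: 0.0
```

```bash
python3 -c "
from h import *
print(np.round(get_obs()['q'],1))
legs(down(.3645,-.235,.16,-42.5))"
```

```text
[  3.7  10.9  13.8 109.5  15.4 179.9]
t 4.5 pos [0.4614 0.1136 0.2048] rpy [-164.58   16.61    3.74] open 0.0853 F [0.4 0.4 0. ] g 0.0
turn [-7.79 21.72 43.39] shift_mm [164.  322.5  44.8] | before-turn axes [-101.6  349.7  -16.5] -> [ 0.364 -0.235  0.16 ]
```

```bash
sed -i 's/^D=.*/D=np.diag([-1.,1,-1])  # tool yaw = thing yaw + 180, keeps q6 near 0/' h.py; python3 -c "
from h import *
legs(down(.45,.05,.21,-177),down(.3645,-.235,.16,-42.5),down(.3645,-.235,.028,-42.5))"
```

```text
t 4.5 pos [0.4614 0.1136 0.2048] rpy [-164.58   16.61    3.74] open 0.0853 F [0.4 0.4 0. ] g 0.0
turn [-15.2   16.61  -1.51] shift_mm [-14.7  62.9  -5.2] | before-turn axes [-16.4  60.3 -17.2] -> [0.45 0.05 0.21]
turn [  -0.    -0.  -134.5] shift_mm [-129.5 -267.9   50. ] | before-turn axes [-100.3  280.1   50. ] -> [ 0.364 -0.235  0.16 ]
turn [0. 0. 0.] shift_mm [  0.   0. 132.] | before-turn axes [  0.   0. 132.] -> [ 0.364 -0.235  0.028]
```

Call:
servo_tool --moves '[[[0,0,-8],[0,0,0],100],[[0,0,-8],[0,0,0],100],[[0,0,-8],[0,0,0],100],[[0,0,-8],[0,0,0],100]]'

```text
time: 4.9
ee_pos: [0.4611, 0.1144, 0.205]
tcp_rot: [-158.3, 6.0, 35.1]
wrist_force: [0.1, 0.4, 1.1]
opening: 0.0852
grasp_force: 0.0
```

```bash
python3 -c "
from h import *
print(np.round(get_obs()['q'],1))
legs(down(.45,.05,.21,-147),down(.3645,-.235,.16,-42.5),down(.3645,-.235,.028,-42.5))"
```

```text
[  3.8  10.9  13.8 109.5  15.4 147.6]
t 4.9 pos [0.4611 0.1144 0.205 ] rpy [-158.28    6.03   35.07] open 0.0852 F [0.1 0.4 1.1] g 0.0
turn [-21.59   6.35   0.9 ] shift_mm [-44.4  48.   -5. ] | before-turn axes [-46.4  43.  -17.3] -> [0.45 0.05 0.21]
turn [  -0.    -0.  -104.5] shift_mm [-129.5 -267.9   50. ] | before-turn axes [-226.9  192.5   50. ] -> [ 0.364 -0.235  0.16 ]
turn [0. 0. 0.] shift_mm [  0.   0. 132.] | before-turn axes [  0.   0. 132.] -> [ 0.364 -0.235  0.028]
```

Call:
servo_tool --moves '[[[-7.2,2.12,0.3],[0,0,0],100],[[-7.2,2.12,0.3],[0,0,0],100],[[-7.2,2.12,0.3],[0,0,0],100],[[0,0,-8.3],[0,0,0],100],[[0,0,-8.3],[0,0,0],100],[[0,0,-8.3],[0,0,0],100],[[0,0,-8.3],[0,0,0],100],[[0,0,-8.3],[0,0,0],100],[[0,0,-8.3],[0,0,0],100],[[0,0,-8.3],[0,0,0],100],[[0,0,-8.3],[0,0,0],100],[[0,0,-8.3],[0,0,0],100]]'

```text
time: 6.1
ee_pos: [0.461, 0.1144, 0.2051]
tcp_rot: [-179.9, 0.1, 107.7]
wrist_force: [-0.1, -0.6, 0.6]
opening: 0.0854
grasp_force: 0.0
```

```bash
python3 -c "
from h import *
print(np.round(get_obs()['q'],1))
legs(down(.3645,-.235,.16,-42.5),down(.3645,-.235,.028,-42.5))"
```

```text
[14.  -5.1  0.5 95.7 -0.1 86.2]
t 6.1 pos [0.461  0.1144 0.2051] rpy [-1.7990e+02  6.0000e-02  1.0774e+02] open 0.0854 F [-0.1 -0.6  0.6] g 0.0
turn [ -0.11   0.04 -29.76] shift_mm [-164.9 -322.9   45.1] | before-turn axes [-303.4 -198.3   45.7] -> [ 0.364 -0.235  0.16 ]
turn [0. 0. 0.] shift_mm [  0.   0. 132.] | before-turn axes [  0.   0. 132.] -> [ 0.364 -0.235  0.028]
```

Call:
servo_tool --moves '[[[0,0,-7.44],[0,0,0],100],[[0,0,-7.44],[0,0,0],100],[[0,0,-7.44],[0,0,0],100],[[0,0,-7.44],[0,0,0],100],[[0,0,0],[-0.0206,-0.0404,0.0056],100],[[0,0,0],[-0.0206,-0.0404,0.0056],100],[[0,0,0],[-0.0206,-0.0404,0.0056],100],[[0,0,0],[-0.0206,-0.0404,0.0056],100],[[0,0,0],[-0.0206,-0.0404,0.0056],100],[[0,0,0],[-0.0206,-0.0404,0.0056],100],[[0,0,0],[-0.0206,-0.0404,0.0056],100],[[0,0,0],[-0.0206,-0.0404,0.0056],100]]'

```text
time: 7.3
ee_pos: [0.3612, -0.2364, 0.1611]
tcp_rot: [-179.9, 0.1, 137.2]
wrist_force: [0.9, 0.0, 0.7]
opening: 0.086
grasp_force: 0.0
```

```bash
python3 -c "
from h import *
print(np.round(get_obs()['q'],1))
X,C,p=cloud('wrist');cv2.imwrite('pics/w1.png',p[:,:,::-1])
print(rect(near(X,(.3645,-.235),.09,.052,.068)),rect(near(X,(.3645,-.235),.09,.013,.024)))
legs(down(.3645,-.235,.16,-42.5),down(.3645,-.235,.028,-42.5))"
```

```text
[-33.1 -11.9 -10.4  91.4  -0.1   9.7]
(array([ 363.4, -235. ,   60.7,   99.6,   22. ,  -40.7]), 1992) (array([ 363.4, -235. ,   18.9,  129.5,   36. ,  -40.7]), 1336)
t 7.3 pos [ 0.3593 -0.2412  0.1599] rpy [-1.7972e+02  6.0000e-02  1.3696e+02] open 0.0857 F [-3.8 -2.1 -1.1] g 0.0
turn [-0.28  0.05 -0.54] shift_mm [ 0.4  8.  -0.1] | before-turn axes [ 0.5  8.  -0.2] -> [ 0.364 -0.235  0.16 ]
turn [0. 0. 0.] shift_mm [  0.   0. 132.] | before-turn axes [  0.   0. 132.] -> [ 0.364 -0.235  0.028]
```

View pics/w1.png

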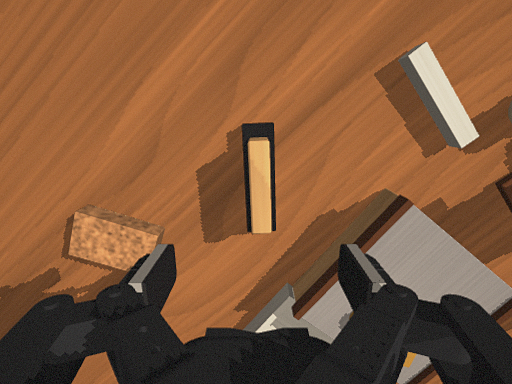

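Call:
servo_tool --moves '[[[0,0,-1.8],[0,0.008,0],100],[[0,0,0],[0,0,0],100],[[0,0,0],[0,0,0],100],[[0,0,0],[0,0,0],100]]'

```text
time: 7.75
ee_pos: [0.3674, -0.2288, 0.1611]
tcp_rot: [-179.8, 0.0, 138.9]
wrist_force: [-0.6, 0.0, 0.2]
opening: 0.0854
grasp_force: 0.0
```

```bash
python3 -c "
from h import *
X,C,p=cloud('wrist')
print(rect(near(X,(.3645,-.235),.09,.052,.068)),rect(near(X,(.3645,-.235),.09,.013,.024)))
legs(down(.3634,-.235,.06,-40.7),down(.3634,-.235,.028,-40.7))"
```

```text
(array([ 362.8, -235. ,   60.7,   98.8,   21.4,  -40.9]), 1968) (array([ 363.5, -235.2,   18.8,  129.8,   36. ,  -40.8]), 1384)
t 7.8 pos [ 0.3673 -0.229   0.161 ] rpy [-1.7985e+02  1.0000e-02  1.3891e+02] open 0.0857 F [-0.   0.5 -0.1] g 0.0
turn [-0.15  0.01 -0.39] shift_mm [ -1.   -7.1 101. ] | before-turn axes [ -1.   -6.8 101. ] -> [ 0.363 -0.235  0.06 ]
turn [0. 0. 0.] shift_mm [ 0.  0. 32.] | before-turn axes [ 0.  0. 32.] -> [ 0.363 -0.235  0.028]
```

Call:
servo_tool --moves '[[[0,0,-0.4],[-0.001,-0.007,0.03],60],[[0,0,0],[0,0,0.03],60],[[0,0,0],[0,0,0.03],60],[[0,0,0],[0,0,0.025],60],[[0,0,0],[0,0,0.018],60],[[0,0,0],[0,0,0],60],[[0,0,0],[0,0,0],0],[[0,0,0],[0,0,0],0],[[0,0,0],[0,0,0],0],[[0,0,0],[0,0,0],0],[[0,0,0],[0,0,0],0],[[0,0,0],[0,0,0],0]]' --force 80

```text
time: 9.0
ee_pos: [0.3658, -0.2366, 0.0326]
tcp_rot: [179.9, 0.4, 139.2]
wrist_force: [0.5, 9.7, 27.6]
opening: 0.0005
grasp_force: 21.4
```

```bash
python3 -c "
from h import *
legs(down(.3634,-.235,.16,-40.7),inf(BLK,[0,.064,.16]),inf(BLK,[0,.064,.089]),inf(BLK,[0,-.086,.089]))"
```

```text
t 9.0 pos [ 0.3658 -0.2366  0.0326] rpy [179.93   0.4  139.23] open 0.0005 F [ 0.5  9.7 27.6] g 21.4
turn [ 0.07  0.4  -0.07] shift_mm [   2.8   -0.4 -127.4] | before-turn axes [   2.    -0.2 -127.4] -> [ 0.363 -0.235  0.16 ]
turn [  0.    0.  -49.9] shift_mm [-224.7   59.     0. ] | before-turn axes [-99.6 209.9   0. ] -> [ 0.576 -0.141  0.16 ]
turn [0. 0. 0.] shift_mm [ 0.  0. 71.] | before-turn axes [ 0.  0. 71.] -> [ 0.576 -0.141  0.089]
turn [0. 0. 0.] shift_mm [  -0. -150.    0.] | before-turn axes [  -0. -150.    0.] -> [ 0.6   -0.289  0.089]
```

```bash
python3 -c "
from h import *
X,C,p=cloud('wrist');q,_=camera('scene')
cv2.imwrite('pics/w2.png',np.vstack([p[150:],cv2.resize(q[90:190,130:290],(512,320))])[:,:,::-1])
Q=near(X,(.3645,-.235),.12,.05,.068);print(rect(Q))"
```

```text
(array([ 346.6, -229.8,   62.5,   67.1,   25.8,  -40.6]), 3658)
```

View pics/w2.png

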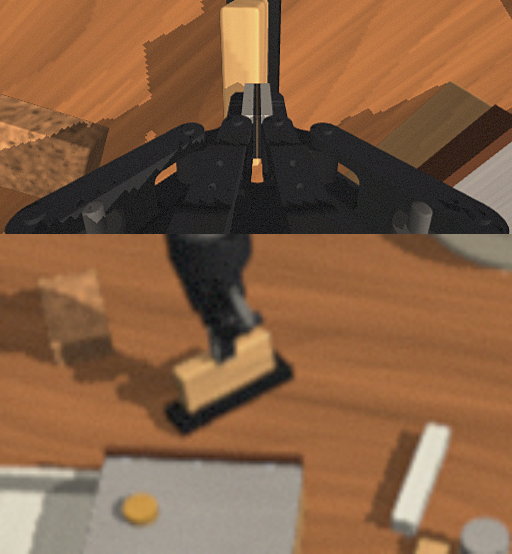

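Call:
servo_tool --moves '[[[0,0,0],[0,0,-0.02],0],[[0,0,0],[0,0,-0.03],0],[[0,0,0],[0,0,-0.04],0],[[0,0,0],[0,0,-0.04],100],[[0,0,0],[0,0,0],100],[[0,0,0],[0,0,0],100],[[0,0,0],[0,0,0],100]]'

```text
time: 9.8
ee_pos: [0.3627, -0.2358, 0.1574]
tcp_rot: [-179.8, -0.0, 139.2]
wrist_force: [0.5, -0.7, 0.3]
opening: 0.0581
grasp_force: 0.0
```

```bash
python3 -c "
from h import *
X,C,p=cloud('wrist');cv2.imwrite('pics/w3.png',p[:,:,::-1])
print(rect(near(X,(.3645,-.235),.09,.052,.068)),rect(near(X,(.3645,-.235),.09,.013,.024)))
obs();print(np.round(get_obs()['q'],1))"
```

```text
(array([ 363. , -235. ,   60.7,   99.6,   21.9,  -40.9]), 2044) (array([ 363.1, -235.1,   18.8,  129.6,   36.1,  -40.7]), 1365)
t 9.8 pos [ 0.3625 -0.2357  0.157 ] rpy [-1.7983e+02 -9.0000e-02  1.3918e+02] open 0.0655 F [-0.8 -0.4 -0. ] g 0.0
[-32.9 -11.6 -10.6  91.1  -0.2   7.9]
```

View pics/w3.png

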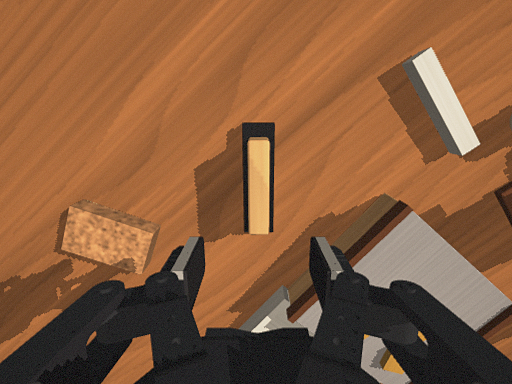

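```bash
python3 -c "
from h import *
K=calibration('wrist');R=np.array(K['R']);t=np.array(K['t']);print('cam',(-R.T@t).round(3),R.round(2).tolist())
p,d=camera('wrist')
M=np.array(K['camera_matrix'])
for u,v in[(185,255),(328,258),(193,245),(318,245),(258,180),(258,225)]:
    z=d[v,u];print(u,v,(R.T@(np.array([(u-M[0,2])/M[0,0]*z,(v-M[1,2])/M[1,1]*z,z])-t)).round(3))
o=obs()
for c in('scene','side'):
    X,C,p=cloud(c)
    Q=X[(abs(X[:,0]-.363)<.15)&(abs(X[:,1]+.236)<.15)&(X[:,2]>.13)&(X[:,2]<.19)]
    Q=Q[np.argsort(Q[:,2])];print(c,len(Q),Q[:12].round(3).tolist(), Q[(Q[:,2]<.18)].mean(0).round(3))
"
```

```text
cam [ 0.308 -0.188  0.331] [[0.65, 0.76, -0.0], [0.73, -0.63, 0.28], [0.21, -0.19, -0.96]]
185 255 [ 0.333 -0.253  0.217]
328 258 [ 0.376 -0.204  0.218]
193 245 [ 0.335 -0.255  0.202]
318 245 [ 0.379 -0.207  0.197]
258 180 [ 0.355 -0.228  0.061]
258 225 [ 0.392 -0.26   0.06 ]
t 9.9 pos [ 0.3625 -0.2356  0.1568] rpy [-1.7983e+02 -1.1000e-01  1.3918e+02] open 0.0722 F [-0.1 -0.   0.1] g 0.0
scene 0 [] [nan nan nan]
side 0 [] [nan nan nan]<string>:12: RuntimeWarning: Mean of empty slice.
  ret = um.true_divide(
```

Call:
servo_tool --moves '[[[0,0,0],[0,0,0],0],[[0,0,0],[0,0,0],0],[[0,0,0],[0,0,0],0],[[0,0,0],[0,0,0],0],[[0,0,0],[0,0,0],0],[[0,0,0],[0,0,0],0],[[0,0,0],[0,0,0],0]]'

```text
time: 10.7
ee_pos: [0.3629, -0.2359, 0.1578]
tcp_rot: [-179.8, -0.0, 139.2]
wrist_force: [-0.5, 0.6, 1.1]
opening: 0.0
grasp_force: 0.0
```

```bash
python3 -c "
from h import *
o=obs();p0=np.array(o['ee_pos']);R=Ro.from_euler('xyz',o['tcp_rot'],degrees=True).as_matrix()
for c in('scene','side','wrist'):
    X,C,p=cloud(c);T=(X-p0)@R*1000
    m=(abs(T[:,0])<60)&(abs(T[:,1])<60)&(T[:,2]<15)&(T[:,2]>-70)
    Q=T[m];Q=Q[np.argsort(-Q[:,2])];print(c,m.sum(),Q[:10:2].round(1).tolist())
    for z in range(-70,10,10):
        s=Q[(Q[:,2]>=z)&(Q[:,2]<z+10)]
        if len(s):print(z,len(s),s.min(0).round(0),s.max(0).round(0))
"
```

```text
t 10.7 pos [ 0.3629 -0.2359  0.1578] rpy [-1.7984e+02 -2.0000e-02  1.3918e+02] open 0.0 F [-0.5  0.6  1.1] g 0.0
scene 77 [[1.8, 3.9, -29.0], [-10.0, 7.8, -34.4], [-11.2, 4.9, -36.7], [-11.4, -0.0, -36.9], [10.6, 7.6, -38.0]]
-70 13 [-12.  -9. -70.] [  7.  15. -60.]
-60 25 [-12.  -4. -60.] [  7.  14. -50.]
-50 25 [-11.  -5. -50.] [  7.  14. -40.]
-40 12 [-11.  -2. -39.] [ 11.  12. -34.]
-30 2 [  2.   4. -30.] [  8.   5. -29.]
side 9 [[9.2, -6.2, -31.5], [-9.8, -6.9, -36.3], [3.8, -14.1, -43.1], [1.4, -15.6, -45.2], [-3.3, -16.6, -46.7]]
-50 6 [ -6. -17. -47.] [  6. -13. -42.]
-40 3 [-10.  -7. -36.] [  9.  -6. -31.]
wrist 1882 [[10.9, 0.1, -34.8], [11.1, -3.7, -35.3], [11.2, -1.0, -35.5], [11.2, -2.6, -35.5], [11.2, 6.0, -35.5]]
-70 759 [-11. -14. -70.] [ 12.  13. -60.]
-60 559 [  7. -14. -60.] [ 12.  13. -50.]
-50 439 [  6. -14. -50.] [ 12.  13. -40.]
-40 125 [  7. -12. -40.] [ 12.  12. -35.]
```

Call:
servo_tool --moves '[[[0,0,0],[0,0,0],60],[[0,0,0],[0,0,0.025],60],[[0,0,0],[0,0,0.035],60],[[0,0,0],[0,0,0.04],60],[[0,0,0],[0,0,0.03],60],[[0,0,0],[0,0,0.028],60],[[0,0,0],[0,0,0],60],[[0,0,0],[0,0,0],0],[[0,0,0],[0,0,0],0],[[0,0,0],[0,0,0],0],[[0,0,0],[0,0,0],0],[[0,0,0],[0,0,0],0]]'

```text
time: 12.05
ee_pos: [0.3637, -0.2369, 0.0018]
tcp_rot: [-179.9, 0.2, 139.2]
wrist_force: [0.8, 1.1, 7.4]
opening: 0.0209
grasp_force: 79.5
```

```bash
python3 -c "
from h import *
legs(down(.3634,-.2365,.11,-40.8),inf(BLK,[0.002,.066,.11]),inf(BLK,[0.002,.066,.063]),inf(BLK,[0.002,-.086,.063]))"
```

```text
t 12.1 pos [ 0.3637 -0.2369  0.0018] rpy [-1.7987e+02  1.6000e-01  1.3919e+02] open 0.0209 F [0.8 1.1 7.4] g 79.5
turn [-0.13  0.16 -0.01] shift_mm [ 5.000e-01  1.000e-01 -1.082e+02] | before-turn axes [   0.2   -0.2 -108.2] -> [ 0.363 -0.236  0.11 ]
turn [  0.   0. -50.] shift_mm [-226.9   62.5    0. ] | before-turn axes [-98. 214.   0.] -> [ 0.577 -0.139  0.11 ]
turn [0. 0. 0.] shift_mm [ 0.  0. 47.] | before-turn axes [ 0.  0. 47.] -> [ 0.577 -0.139  0.063]
turn [0. 0. 0.] shift_mm [  -0. -152.    0.] | before-turn axes [  -0. -152.    0.] -> [ 0.602 -0.289  0.063]
```

Call:
servo_tool --moves '[[[0,0,0],[0,0,-0.02],0],[[0,0,0],[0,0,-0.03],0],[[0,0,0],[0,0,-0.03],0],[[0,0,0],[0,0,-0.03],0],[[0,0,-8.3],[0,0,0],0],[[0,0,-8.3],[0,0,0],0],[[0,0,-8.3],[0,0,0],0],[[0,0,-8.3],[0,0,0],0],[[0,0,-8.3],[0,0,0],0],[[0,0,-8.3],[0,0,0],0],[[0,0,0],[0,0,0],0],[[0,0,0],[0,0,0],0]]'

```text
time: 13.25
ee_pos: [0.3629, -0.2361, 0.1102]
tcp_rot: [-179.9, -0.1, -171.3]
wrist_force: [0.8, 0.4, -2.4]
opening: 0.0209
grasp_force: 78.6
```

```bash
python3 -c "
from h import *
legs(inf(BLK,[0.002,.066,.11]),inf(BLK,[0.002,.066,.063]),inf(BLK,[0.002,-.086,.063]))
for c in('scene','side'):
    X,C,p=cloud(c); print(rect(near(X,(.362,-.235),.1,.155,.18)),rect(near(X,(.362,-.235),.1,.118,.138)))
    print([np.round(Q,3) for Q in [np.percentile(near(X,(.362,-.235),.09,.08,.2)[:,2],[1,5,30,50])]])
"
```

```text
t 13.2 pos [ 0.3629 -0.2361  0.1102] rpy [-1.7989e+02 -1.1000e-01 -1.7127e+02] open 0.0209 F [ 0.8  0.4 -2.4] g 78.6
turn [-0.11 -0.11 -0.47] shift_mm [-2.274e+02  6.200e+01  2.000e-01] | before-turn axes [-226.8   63.9   -0.4] -> [ 0.577 -0.139  0.11 ]
turn [0. 0. 0.] shift_mm [ 0.  0. 47.] | before-turn axes [ 0.  0. 47.] -> [ 0.577 -0.139  0.063]
turn [0. 0. 0.] shift_mm [  -0. -152.    0.] | before-turn axes [  -0. -152.    0.] -> [ 0.602 -0.289  0.063]
(array([ 367.2, -235.7,  168.1,   91.1,   44.8,   26.7]), 232) (array([ 398.9, -230.4,  127.1,   60.7,   37.4,   10.7]), 142)
[array([0.111, 0.117, 0.133, 0.165])]
(array([ 336.9, -241.3,  169. ,   52.8,   41. ,   -1.3]), 262) (array([ 352.8, -239.6,  127.4,  114.7,   37.6,    7. ]), 281)
[array([0.111, 0.115, 0.128, 0.15 ])]
```

Call:
servo_tool --moves '[[[0,0,-0.5],[-0.0379,0.0103,0],0],[[0,0,0],[-0.0379,0.0103,0],0],[[0,0,0],[-0.0379,0.0103,0],0],[[0,0,0],[-0.0379,0.0103,0],0],[[0,0,0],[-0.0379,0.0103,0],0],[[0,0,0],[-0.0379,0.0103,0],0],[[0,0,0],[0,0,0],0],[[0,0,0],[0,0,0.015],0],[[0,0,0],[0,0,0.015],0],[[0,0,0],[0,0,0],0],[[0,0,0],[0,0,0],0]]'

```text
time: 14.45
ee_pos: [0.5759, -0.1384, 0.0787]
tcp_rot: [-179.9, -0.2, -170.6]
wrist_force: [-0.2, -0.3, -1.6]
opening: 0.0203
grasp_force: 82.4
```

```bash
python3 -c "
from h import *
X,C,p=cloud('side');q,_=camera('scene')
cv2.imwrite('pics/s2.png',np.hstack([cv2.resize(p[180:310,230:400],(510,390)),cv2.resize(q[140:240,100:240],(546,390))])[:,:780,::-1])
legs(inf(BLK,[0.002,.066,.063]),inf(BLK,[0.002,-.086,.063]))
"
```

```text
t 14.6 pos [ 0.5768 -0.1384  0.0798] rpy [-1.7989e+02 -9.0000e-02 -1.7057e+02] open 0.0206 F [-0.7  0.  -0.7] g 82.5
turn [-0.11 -0.09  0.23] shift_mm [-0.6 -0.2 16.8] | before-turn axes [-0.6 -0.2 16.8] -> [ 0.577 -0.139  0.063]
turn [0. 0. 0.] shift_mm [  -0. -152.    0.] | before-turn axes [  -0. -152.    0.] -> [ 0.602 -0.289  0.063]
```

View pics/s2.png

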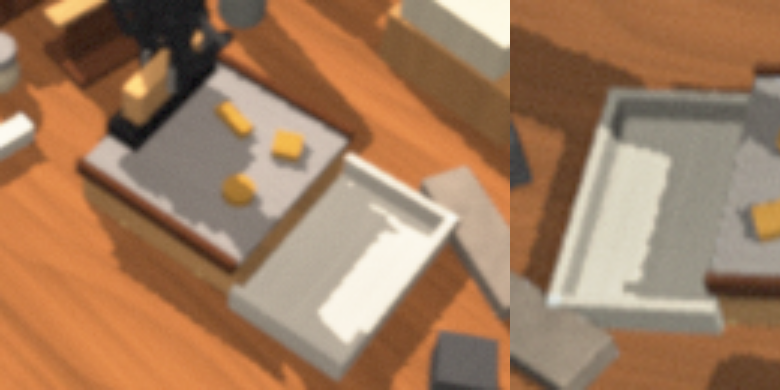

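The picture shows the scraper aligned at the +y end of the steel, with the three offcuts ahead of it at (233,118), (288,145) and (238,188). I lower it and sweep.

Call:
servo_tool --moves '[[[0,0,0],[0,0,0.01],0],[[0,0,0],[0,0,0.0065],0],[[0,0,0],[0,-0.015,0],0],[[0,0,0],[0,-0.015,0],0],[[0,0,0],[0,-0.015,0],0],[[0,0,0],[0,-0.015,0],0],[[0,0,0],[0,-0.015,0],0],[[0,0,0],[0,-0.015,0],0],[[0,0,0],[0,-0.015,0],0],[[0,0,0],[0,-0.015,0],0]]'

```text
time: 15.55
ee_pos: [0.5969, -0.2577, 0.0628]
tcp_rot: [-179.9, -0.1, -170.5]
wrist_force: [-0.3, 0.5, -2.3]
opening: 0.0205
grasp_force: 82.8
```

Call:
servo_tool --moves '[[[0,0,0],[0,-0.01,0],0],[[0,0,0],[0,-0.01,0],0],[[0,0,0],[0,-0.013,0],0],[[0,0,0],[0,0,0],0],[[0,0,0],[0,0.04,-0.01],0],[[0,0,0],[0,0.04,-0.04],0],[[0,0,0],[0,0.02,-0.05],0],[[0,0,0],[0,0,-0.03],0],[[0,0,0],[0,0,0],0],[[0,0,0],[0,0,0],0]]'

```text
time: 16.55
ee_pos: [0.5873, -0.1958, 0.185]
tcp_rot: [-179.9, -0.1, -170.5]
wrist_force: [-0.8, -0.6, -2.2]
opening: 0.0204
grasp_force: 82.8
```

```bash
python3 -c "
from h import *
p,_=camera('side');q,_=camera('scene')
cv2.imwrite('pics/s3.png',np.hstack([cv2.resize(p[180:310,230:400],(510,390)),cv2.resize(q[150:240,100:200],(290,390))])[:,:,::-1])
legs(inf(LED,[0,0,.16]),inf(LED,[0,0,.0925]))
X,C,p=cloud('side')
print(rect(near(X,(.586,-.2),.15,.21,.25)))
"
```

```text
t 16.6 pos [ 0.5865 -0.1959  0.1829] rpy [-179.97   -0.25 -170.52] open 0.0207 F [-0.  -0.1 -2.4] g 82.8
turn [-0.06 -0.25 13.28] shift_mm [-28.8 200.5  22.9] | before-turn axes [-74.2 188.6  22.5] -> [0.628 0.002 0.16 ]
turn [0. 0. 0.] shift_mm [ 0.   0.  67.5] | before-turn axes [ 0.   0.  67.5] -> [0.628 0.002 0.092]
(array([ 565.5, -196.5,  239.8,   63. ,   47.2,   -6.8]), 357)
```

View pics/s3.png

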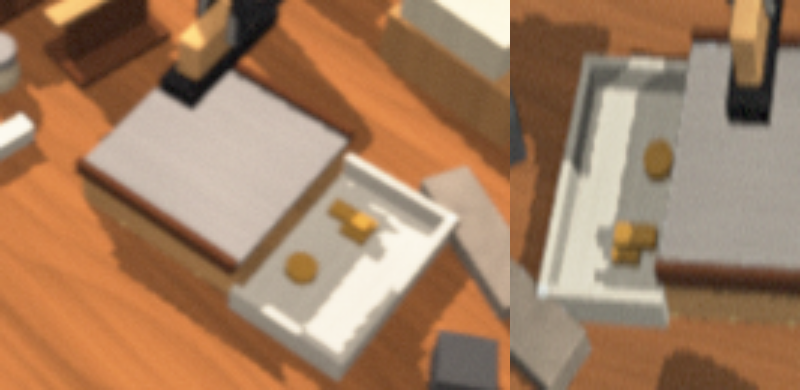

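All three offcuts are in the tray at (301,268), (345,212) and (360,225), and the steel is clean. Next the scraper goes on the ledge.

Call:
servo_tool --moves '[[[0,0,6.64],[0,0,0],0],[[0,0,6.64],[0,0,0],0],[[0,0,0],[-0.0048,0.0334,0.0038],0],[[0,0,0],[-0.0048,0.0334,0.0038],0],[[0,0,0],[-0.0048,0.0334,0.0038],0],[[0,0,0],[-0.0048,0.0334,0.0038],0],[[0,0,0],[-0.0048,0.0334,0.0038],0],[[0,0,0],[-0.0048,0.0334,0.0038],0],[[0,0,0],[0,0,0.03],0],[[0,0,0],[0,0,0.02],0],[[0,0,0],[0,0,0],0],[[0,0,0],[0,0,0],0]]'

```text
time: 17.9
ee_pos: [0.6283, 0.0016, 0.1107]
tcp_rot: [-179.9, -0.2, 176.2]
wrist_force: [1.2, -0.2, -1.0]
opening: 0.0206
grasp_force: 82.8
```

```bash
python3 -c "
from h import *
legs(inf(LED,[0,0,.0925]))
for c in('scene','side'):
    X,C,p=cloud(c)
    print(c,'sole',rect(near(X,(.628,.002),.1,.12,.132)),'rib',rect(near(X,(.628,.002),.1,.162,.175)))
    print('ledge',rect(near(X,(.628,.002),.085,.082,.095)))
"
```

```text
t 17.9 pos [0.6283 0.0016 0.1107] rpy [-179.88   -0.22  176.18] open 0.0206 F [ 1.2 -0.2 -1. ] g 82.8
turn [-0.12 -0.22 -0.02] shift_mm [-0.2  0.7 18.2] | before-turn axes [-0.3  0.7 18.2] -> [0.628 0.002 0.092]
scene sole (array([ 6.551e+02, -2.000e-01,  1.266e+02,  7.780e+01,  3.630e+01,
       -4.100e+00]), 185) rib (array([642.6,  -2.3, 168.7,  73.5,  45. , -18.9]), 242)
ledge (array([688.2,  -2. ,  89.9,  23.5,  20.7,  86.8]), 74)
side sole (array([625.8,  -1.7, 127.7, 134.4,  38.6,  -6.3]), 221) rib (array([603.6,  -5.2, 170. ,  55.9,  41.8,   1. ]), 143)
ledge (array([626.8,  -0.9,  90.1, 140.4,  27.8,  -6.5]), 176)
```

Call:
servo_tool --moves '[[[0,0,0],[0,0.001,0.008],0],[[0,0,0],[0,0,0.007],0],[[0,0,0],[0,0,0.004],0],[[0,0,0],[0,0,0],0],[[0,0,0],[0,0,0],0]]'

```text
time: 18.5
ee_pos: [0.6287, 0.0029, 0.0921]
tcp_rot: [-179.9, -0.1, 176.2]
wrist_force: [-0.6, -0.7, -1.7]
opening: 0.0209
grasp_force: 82.7
```

Call:
servo_tool --moves '[[[0,0,0],[0,0,0.001],0],[[0,0,0],[0,0,0.001],0],[[0,0,0],[0,0,0],0],[[0,0,0],[0,0,0],0]]'

```text
time: 18.9
ee_pos: [0.6288, 0.0029, 0.0918]
tcp_rot: [-179.9, -0.0, 176.2]
wrist_force: [-5.1, -0.3, 7.9]
opening: 0.0206
grasp_force: 84.4
```

Contact. I release slowly and raise the gripper.

Call:
servo_tool --moves '[[[0,0,0],[0,0,-0.001],30],[[0,0,0],[0,0,0],35],[[0,0,0],[0,0,0],50],[[0,0,0],[0,0,0],50],[[0,0,0],[0,0,-0.02],50],[[0,0,0],[0,0,-0.03],50],[[0,0,0],[0,0,-0.04],50],[[0,0,0],[0,0,-0.04],70],[[0,0,0],[0,0,-0.03],70],[[0,0,0],[0,0,0],70]]'

```text
time: 19.9
ee_pos: [0.6303, 0.0032, 0.2561]
tcp_rot: [-179.9, 0.3, 176.2]
wrist_force: [0.4, 0.3, -0.5]
opening: 0.0595
grasp_force: 0.0
```

```bash
sed -i 's/^RST=/E=.030  # real fingertips lie E behind the reported TCP\nRST=/' h.py
python3 -c "
from h import *
for c in('scene','side','wrist'):
    X,C,p=cloud(c)
    print(c,'sole',rect(near(X,(.628,.002),.1,.1,.112)),'rib',rect(near(X,(.628,.002),.1,.142,.156)))
print(np.round(get_obs()['q'],1))
legs(inf(RST,[0,-.083,.15]),inf(RST,[0,-.083,-.025]))
"
```

```text
scene sole (array([628.7,   3. , 107.9, 131.3,  36.3,  -4.1]), 238) rib (array([628.6,   2.8, 150.1, 100.3,  22.3,  -3.2]), 308)
side sole (array([625.1,  -7. , 107.8, 132.6,  37.4, -12.6]), 214) rib (array([626.3,   0.8, 150.7, 102. ,  26. ,  -4.1]), 224)
wrist sole (array([627.7,   2.9, 108.8, 128.4,  36. ,  -3.8]), 1327) rib (array([627. ,   2.9, 150.7,  98.6,  22. ,  -3.3]), 1981)
[ 3.000e-01  1.850e+01  3.140e+01  1.031e+02 -1.000e-01  4.100e+00]
t 20.1 pos [0.6292 0.0032 0.2504] rpy [-1.7988e+02 -1.6000e-01  1.7620e+02] open 0.0598 F [-0.4 -0.6 -0.3] g 0.0
turn [ -0.4  -15.16  -2.17] shift_mm [ 57.2 134.9  -1.4] | before-turn axes [ 60.7 132.7  13.4] -> [0.577 0.14  0.237]
turn [0. 0. 0.] shift_mm [  0.   0. 175.] | before-turn axes [  0.   0. 175.] -> [0.623 0.138 0.068]
```

Call:
servo_tool --moves '[[[-0.2,-7.58,-1.1],[0,0,0],70],[[-0.2,-7.58,-1.1],[0,0,0],70],[[0,0,0],[0.0143,0.0337,0],70],[[0,0,0],[0.0143,0.0337,0],70],[[0,0,0],[0.0143,0.0337,0],70],[[0,0,0],[0.0143,0.0337,0],70],[[0,0,0],[0,0,0],70],[[0,0,0],[0,0,0],70],[[0,0,0],[0,0,0],70]]'

```text
time: 20.95
ee_pos: [0.578, 0.139, 0.237]
tcp_rot: [-180.0, 13.8, 178.2]
wrist_force: [0.3, -0.1, 0.2]
opening: 0.0599
grasp_force: 0.0
```

```bash
cat >> h.py <<'E'
def rest_plates():
    X,C,p=cloud('wrist');T=(X-RST[0])@RST[1]
    m=(abs(T[:,0])<.15)&(abs(T[:,1])<.16)
    for n,s in(('plate1',-1),('plate2',1)):
        k=m&(T[:,2]>.010)&(T[:,2]<.019)&(T[:,1]*s>.02)&(abs(T[:,0])<.066);Q=T[k]
        print(n,rect(Q),'p98',np.percentile(Q[:,2],[5,50,95]).round(4) if len(Q) else '')
    k=m&(abs(T[:,0])<.03)&(T[:,2]<0)&(T[:,2]>-.02)&(abs(T[:,1])<.05);print('board z',np.median(T[k][:,2]).round(4))
    for s in(-1,1):
        k=m&(abs(T[:,0]-.04*s)<.012)&(abs(T[:,1])<.05);q=T[k];q=q[q[:,2]>np.percentile(q[:,2],90)];print('rail',np.median(q,axis=0).round(4),len(q))
        k=m&(abs(T[:,0]-.077*s)<.02)&(T[:,2]>.004)&(abs(T[:,1])<.05);q=T[k];print('lip',q.min(0).round(4) if len(q) else '',q.max(0).round(4) if len(q) else '')
    return p
E
python3 -c "
from h import *
p=rest_plates();cv2.imwrite('pics/w4.png',p[:,:,::-1])
legs(inf(RST,[0,-.083,.15]))
"
```

```text
plate1 (array([ -2.1, -81.9,  15.4, 109. ,  40.1,  -0.3]), 3257) p98 [0.0142 0.0154 0.0167]
plate2 (array([ -1.5,  88.9,  15.3, 109. ,  41.2,   0. ]), 3432) p98 [0.0135 0.0153 0.0165]
board z -0.0088
rail [-0.0421  0.0018  0.0016] 178
lip [-0.0795 -0.0495  0.007 ] [-0.074   0.05    0.0118]
rail [0.0379 0.0009 0.0015] 144
lip [ 0.0695 -0.0499  0.0042] [0.0764 0.0499 0.0112]
t 21.0 pos [0.5782 0.1387 0.2372] rpy [-179.99   13.81  178.2 ] open 0.0601 F [0.8 0.1 0. ] g 0.0
turn [-0.06 -1.19 -0.2 ] shift_mm [0.9 0.9 0.1] | before-turn axes [0.9 0.9 0.1] -> [0.577 0.14  0.237]
```

View pics/w4.png

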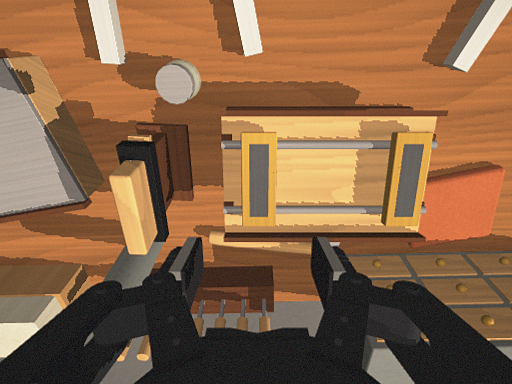

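The wrist view shows the plates at (258,180) and (405,178) across the rails, with the ends of the rest open. The frame fits to 2 mm. I grip plate1.

```bash
sed -i 's/^RST=(np.array(\[.6185,.2215,.092\])/RST=(np.array([.6165,.2215,.093])/' h.py
python3 -c "
from h import *
legs(inf(RST,[0,-.082,.15]),inf(RST,[0,-.082,-.033]))
"
```

```text
t 21.0 pos [0.5782 0.1387 0.2372] rpy [-179.99   13.81  178.2 ] open 0.0601 F [0.8 0.1 0. ] g 0.0
turn [-0.06 -1.19 -0.2 ] shift_mm [ 2.5  1.8 -1.4] | before-turn axes [ 2.6  1.8 -1.3] -> [0.575 0.141 0.238]
turn [0. 0. 0.] shift_mm [ -0.   0. 183.] | before-turn axes [ -0.   0. 183.] -> [0.623 0.139 0.061]
```

Call:
servo_tool --moves '[[[0,-1.2,0],[0.0025,0.0018,0.02],70],[[0,0,0],[0,0,0.035],70],[[0,0,0],[0,0,0.035],70],[[0,0,0],[0,0,0.035],70],[[0,0,0],[0,0,0.025],70],[[0,0,0],[0,0,0.012],70],[[0,0,0],[0,0,0.01],70],[[0,0,0],[0,0,0.008],70],[[0,0,0],[0,0,0],70],[[0,0,0],[0,0,0],70]]'

```text
time: 22.0
ee_pos: [0.6223, 0.1402, 0.0643]
tcp_rot: [180.0, 15.1, 178.2]
wrist_force: [0.6, 0.6, -0.2]
opening: 0.0602
grasp_force: 0.0
```

```bash
python3 -c "
from h import *
legs(inf(RST,[0,-.082,-.033]))
"
```

```text
t 22.0 pos [0.6223 0.1402 0.0643] rpy [179.97  15.11 178.24] open 0.0602 F [ 0.6  0.6 -0.2] g 0.0
turn [-0.01  0.11 -0.15] shift_mm [ 0.4 -0.9  3.1] | before-turn axes [ 0.4 -0.9  3.1] -> [0.623 0.139 0.061]
```

Call:
servo_tool --moves '[[[0,0,0],[0,-0.0009,0.003],70],[[0,0,0],[0,0,0],0],[[0,0,0],[0,0,0],0],[[0,0,0],[0,0,0],0],[[0,0,0],[0,0,0],0],[[0,0,0],[0,0,0],0]]' --force 110

```text
time: 22.6
ee_pos: [0.6228, 0.1391, 0.0614]
tcp_rot: [180.0, 15.1, 178.2]
wrist_force: [-4.0, -1.9, 6.0]
opening: 0.0376
grasp_force: 111.0
```

Call:
servo_tool --moves '[[[0,0,0],[0,0,-0.01],0],[[0,0,0],[0,0,-0.02],0],[[0,0,0],[0,0,-0.04],0],[[0,0,0],[0,0,-0.04],0],[[0,0,0],[0,0,-0.04],0],[[0,0,0],[0,0,-0.02],0],[[0,7.5,0],[0,0,0],0],[[0,7.5,0],[0,0,0],0],[[0,0,-5.4],[0,0,0],0],[[0,0,-5.4],[0,0,0],0],[[0,0,0],[0,0,0],0],[[0,0,0],[0,0,0],0]]'

```text
time: 23.8
ee_pos: [0.5783, 0.1405, 0.2246]
tcp_rot: [180.0, 0.0, -171.1]
wrist_force: [0.6, -0.6, -4.7]
opening: 0.037
grasp_force: 111.7
```

```bash
python3 -c "
from h import *
legs(inf(BLK,[0,.045,.22]),inf(BLK,[0,.045,.10]),inf(BLK,[0,.045,.0275]))
"
```

```text
t 23.8 pos [0.5783 0.1405 0.2246] rpy [ 1.7999e+02  4.0000e-02 -1.7110e+02] open 0.037 F [ 0.6 -0.6 -4.7] g 111.7
turn [ 0.01  0.04 -0.3 ] shift_mm [  47.5 -296.3    4.6] | before-turn axes [  46.  -296.5    4.6] -> [ 0.579 -0.16   0.22 ]
turn [0. 0. 0.] shift_mm [  0.   0. 120.] | before-turn axes [  0.   0. 120.] -> [ 0.579 -0.16   0.1  ]
turn [0. 0. 0.] shift_mm [ 0.   0.  72.5] | before-turn axes [ 0.   0.  72.5] -> [ 0.579 -0.16   0.027]
```

Call:
servo_tool --moves '[[[0,0,-0.3],[0.0059,-0.037,0],0],[[0,0,0],[0.0059,-0.037,0],0],[[0,0,0],[0.0059,-0.037,0],0],[[0,0,0],[0.0059,-0.037,0],0],[[0,0,0],[0.0059,-0.037,0],0],[[0,0,0],[0.0059,-0.037,0],0],[[0,0,0],[0.0059,-0.037,0.02],0],[[0,0,0],[0.0059,-0.037,0.02],0],[[0,0,0],[0,0,0.04],0],[[0,0,0],[0,0,0.04],0],[[0,0,0],[0,0,0.03],0],[[0,0,0],[0,0,0],0]]'

```text
time: 25.0
ee_pos: [0.5771, -0.1584, 0.0704]
tcp_rot: [179.8, -0.3, -170.8]
wrist_force: [-1.1, -0.2, -4.9]
opening: 0.0371
grasp_force: 112.1
```

Call:
servo_tool --moves '[[[0,0,0],[0,0,0],0],[[0,0,0],[0,0,0],0]]'

```text
time: 25.2
ee_pos: [0.5812, -0.1594, 0.0774]
tcp_rot: [-179.9, 0.3, -170.7]
wrist_force: [0.1, -0.8, -4.8]
opening: 0.0377
grasp_force: 112.3
```

```bash
python3 -c "
from h import *
legs(inf(BLK,[0,.045,.0275]))
for c in('scene','side'):
    X,C,p=cloud(c)
    Q=near(X,(.58,-.158),.09,.085,.125);print(c,rect(Q),np.percentile(Q[:,2],[5,50,95]).round(4) if len(Q) else '')
"
```

```text
t 25.2 pos [ 0.5812 -0.1594  0.0774] rpy [-179.91    0.26 -170.67] open 0.0377 F [ 0.1 -0.8 -4.8] g 112.3
turn [-0.09  0.26  0.13] shift_mm [ 2.4  0.2 49.9] | before-turn axes [ 2.7  0.3 49.9] -> [ 0.579 -0.16   0.027]
scene (array([ 591.9, -158.8,  122.6,   93.7,   60.8,   -4.4]), 377) [0.1144 0.1226 0.1247]
side (array([ 559.6, -163.2,  123. ,   74. ,   55.5,   -4.6]), 244) [0.1148 0.123  0.1248]
```

Call:
servo_tool --moves '[[[0,0,0],[0.002,0,0.025],0],[[0,0,0],[0,0,0.012],0],[[0,0,0],[0,0,0.006],0],[[0,0,0],[0,0,0.003],0],[[0,0,0],[0,0,0],0],[[0,0,0],[0,0,0],0],[[0,0,0],[0,0,0],0]]'

```text
time: 26.0
ee_pos: [0.5785, -0.1596, 0.0289]
tcp_rot: [-180.0, 0.1, -170.6]
wrist_force: [-0.3, -0.1, -4.7]
opening: 0.0373
grasp_force: 112.9
```

Call:
servo_tool --moves '[[[0,0,0],[0,0,0.001],0],[[0,0,0],[0,0,0.001],0],[[0,0,0],[0,0,0],0],[[0,0,0],[0,0,0],0]]'

```text
time: 26.4
ee_pos: [0.5787, -0.1596, 0.0289]
tcp_rot: [-180.0, 0.2, -170.6]
wrist_force: [-6.3, 1.4, 10.6]
opening: 0.0371
grasp_force: 121.3
```

Call:
servo_tool --moves '[[[0,0,0],[0,0,-0.001],60],[[0,0,0],[0,0,0],70],[[0,0,0],[0,0,0],70],[[0,0,0],[0,0,-0.02],70],[[0,0,0],[0,0,-0.03],70],[[0,0,0],[0,0,-0.04],70],[[0,0,0],[0,0,-0.04],70],[[0,0,0],[0,0,-0.04],70],[[0,0,0],[0,0,-0.02],70],[[0,0,0],[0,0,0],70],[[0,0,0],[0,0,0],70]]'

```text
time: 27.5
ee_pos: [0.5782, -0.1596, 0.2171]
tcp_rot: [-180.0, 0.1, -170.6]
wrist_force: [0.1, -0.7, -0.6]
opening: 0.0602
grasp_force: 0.0
```

```bash
python3 -c "
from h import *
X,C,p=cloud('wrist')
print(rect(near(X,(.579,-.16),.07,.071,.08)),rect(near(X,(.586,-.204),.14,.055,.066)))
legs(inf(RST,[0,.089,.15]),inf(RST,[0,.089,-.032]))
"
```

```text
(array([ 577.9, -159.8,   75.1,  109.5,   40.1,    9.3]), 3128) (array([ 582. , -204.4,   60.9,  180.7,  180.2,    9.1]), 18730)
t 27.6 pos [ 0.5778 -0.1595  0.2162] rpy [ 1.7996e+02 -2.0000e-02 -1.7064e+02] open 0.0599 F [ 0.3 -0.2 -0.3] g 0.0
turn [  1.47 -14.98  10.89] shift_mm [  4.8 471.  -23.7] | before-turn axes [-78.9 464.4 -21.4] -> [0.58  0.312 0.238]
turn [0. 0. 0.] shift_mm [ -0.   0. 182.] | before-turn axes [ -0.   0. 182.] -> [0.627 0.31  0.062]
```

Call:
servo_tool --moves '[[[0.73,-7.49,5.4],[0,0,0],70],[[0.73,-7.49,5.4],[0,0,0],70],[[0,0,0],[0,0.04,-0.002],70],[[0,0,0],[0,0.04,-0.002],70],[[0,0,0],[0,0.04,-0.002],70],[[0,0,0],[0,0.04,-0.002],70],[[0,0,0],[0,0.04,-0.002],70],[[0,0,0],[0,0.04,-0.002],70],[[0,0,0],[0,0.04,-0.002],70],[[0,0,0],[0,0.04,-0.002],70],[[0,0,0],[0,0.04,-0.002],70],[[0,0,0],[0,0.04,-0.002],70]]'

```text
time: 28.75
ee_pos: [0.5774, 0.2419, 0.2342]
tcp_rot: [-179.8, 13.9, 179.3]
wrist_force: [0.8, 0.4, 0.6]
opening: 0.0595
grasp_force: 0.0
```

Call:
servo_tool --moves '[[[0,0,0],[0.005,0.035,-0.002],70],[[0,0,0],[0,0.035,-0.002],70],[[0,0,0],[0,0,0],70],[[0,0,0],[0,0,0],70],[[0,0,0],[0,0,0],70]]'

```text
time: 29.25
ee_pos: [0.5731, 0.3097, 0.2376]
tcp_rot: [-179.8, 13.9, 179.3]
wrist_force: [-0.5, 0.5, -0.0]
opening: 0.0598
grasp_force: 0.0
```

```bash
sed -i 's/^BLK=(np.array(\[.586/BLK=(np.array([.583/' h.py; python3 -c "
from h import *
rest_plates()
legs(inf(RST,[0,.089,.15]),inf(RST,[0,.089,-.032]))
"
```

```text
plate1 None p98 
plate2 (array([1.000e-01, 8.970e+01, 1.380e+01, 1.099e+02, 3.940e+01, 0.000e+00]), 3121) p98 [0.0125 0.0138 0.0151]
board z -0.0102
rail [-0.0404 -0.0019  0.0002] 167
lip [-0.0781 -0.05    0.0058] [-0.072   0.0499  0.0098]
rail [ 0.0396 -0.0017  0.0001] 139
lip [ 0.0711 -0.0497  0.004 ] [0.0782 0.0498 0.01  ]
t 29.3 pos [0.5733 0.3095 0.2381] rpy [-179.85   13.96  179.25] open 0.0597 F [-1.5  0.1 -0.5] g 0.0
turn [ 0.06 -1.04  0.82] shift_mm [-6.6  2.3  1.9] | before-turn axes [-6.7  2.2  1.8] -> [0.58  0.312 0.238]
turn [0. 0. 0.] shift_mm [ -0.   0. 182.] | before-turn axes [ -0.   0. 182.] -> [0.627 0.31  0.062]
```

Call:
servo_tool --moves '[[[0,-1.0,0.8],[-0.0066,0.003,0.02],70],[[0,0,0],[0,0,0.035],70],[[0,0,0],[0,0,0.035],70],[[0,0,0],[0,0,0.035],70],[[0,0,0],[0,0,0.025],70],[[0,0,0],[0,0,0.014],70],[[0,0,0],[0,0,0.012],70],[[0,0,0],[0,0,0.008],70],[[0,0,0],[0,0,0],70],[[0,0,0],[0,0,0],70]]'

```text
time: 30.3
ee_pos: [0.6273, 0.3127, 0.0635]
tcp_rot: [179.9, 15.1, 178.5]
wrist_force: [-0.8, 0.7, 1.1]
opening: 0.0596
grasp_force: 0.0
```

Call:
servo_tool --moves '[[[0,0,0],[0,0,0],0],[[0,0,0],[0,0,0],0],[[0,0,0],[0,0,0],0],[[0,0,0],[0,0,0],0],[[0,0,0],[0,0,0],0]]'

```text
time: 30.8
ee_pos: [0.6273, 0.313, 0.0643]
tcp_rot: [179.8, 15.1, 178.5]
wrist_force: [-3.8, -0.3, 5.7]
opening: 0.0368
grasp_force: 110.6
```

Call:
servo_tool --moves '[[[0,0,0],[0,0,-0.01],0],[[0,0,0],[0,0,-0.02],0],[[0,0,0],[0,0,-0.04],0],[[0,0,0],[0,0,-0.04],0],[[0,0,0],[0,0,-0.04],0],[[0,0,0],[0,0,-0.02],0],[[0,7.5,0],[0,0,0],0],[[0,7.5,0],[0,0,0],0],[[0,0,-5.4],[0,0,0],0],[[0,0,-5.4],[0,0,0],0],[[0,0,0],[0,0,0],0],[[0,0,0],[0,0,0],0]]'

```text
time: 32.0
ee_pos: [0.5828, 0.3135, 0.2268]
tcp_rot: [180.0, 0.3, -170.8]
wrist_force: [-0.0, 1.7, -5.3]
opening: 0.0368
grasp_force: 111.6
```

```bash
python3 -c "
from h import *
legs(inf(BLK,[0,-.045,.22]),inf(BLK,[0,-.045,.080]))
"
```

```text
t 32.0 pos [0.5828 0.3135 0.2268] rpy [ 179.99    0.33 -170.84] open 0.0368 F [-0.   1.7 -5.3] g 111.6
turn [ 0.01  0.33 -0.04] shift_mm [  82.6 -555.8    6.8] | before-turn axes [  82.2 -555.9    6.2] -> [ 0.59  -0.248  0.22 ]
turn [0. 0. 0.] shift_mm [  0.   0. 140.] | before-turn axes [  0.   0. 140.] -> [ 0.59  -0.248  0.08 ]
```

Call:
servo_tool --moves '[[[0,0.3,0],[0.0055,-0.037,0],0],[[0,0,0],[0.0055,-0.037,0],0],[[0,0,0],[0.0055,-0.037,0],0],[[0,0,0],[0.0055,-0.037,0],0],[[0,0,0],[0.0055,-0.037,0],0],[[0,0,0],[0.0055,-0.037,0],0],[[0,0,0],[0.0055,-0.037,0],0],[[0,0,0],[0.0055,-0.037,0],0],[[0,0,0],[0.0055,-0.037,0],0],[[0,0,0],[0.0055,-0.037,0],0],[[0,0,0],[0.0055,-0.037,0],0],[[0,0,0],[0.0055,-0.037,0],0]]'

```text
time: 33.2
ee_pos: [0.5891, -0.1366, 0.2275]
tcp_rot: [-180.0, 0.1, -170.8]
wrist_force: [1.6, 0.2, -5.5]
opening: 0.0369
grasp_force: 111.9
```

Call:
servo_tool --moves '[[[0,0,0],[0.0055,-0.037,0],0],[[0,0,0],[0.0055,-0.037,0],0],[[0,0,0],[0.0055,-0.038,0],0],[[0,0,0],[0,0,0.03],0],[[0,0,0],[0,0,0.04],0],[[0,0,0],[0,0,0.04],0],[[0,0,0],[0,0,0.03],0],[[0,0,0],[0,0,0.01],0],[[0,0,0],[0,0,0],0],[[0,0,0],[0,0,0],0],[[0,0,0],[0,0,0],0]]'

```text
time: 34.3
ee_pos: [0.5927, -0.2489, 0.079]
tcp_rot: [-179.9, 0.2, -170.7]
wrist_force: [0.8, -0.5, -5.3]
opening: 0.0367
grasp_force: 112.2
```

```bash
python3 -c "
from h import *
legs(inf(BLK,[0,-.045,.033]))
for c in('scene','side'):
    X,C,p=cloud(c)
    print(c,rect(near(X,(.58,-.158),.07,.071,.08)))
"
```

```text
t 34.3 pos [ 0.5927 -0.2489  0.079 ] rpy [-179.91    0.21 -170.71] open 0.0367 F [ 0.8 -0.5 -5.3] g 112.2
turn [-0.09  0.21  0.09] shift_mm [ 2.4  0.9 46. ] | before-turn axes [ 2.6  0.9 46. ] -> [ 0.59  -0.248  0.033]
scene (array([ 577.8, -159.5,   74.3,  112.4,   40.3,    9.8]), 454)
side (array([ 575.7, -161.7,   75.6,  111. ,   41. ,    9.7]), 420)
```

Call:
servo_tool --moves '[[[0,0,0],[0.002,0,0.025],0],[[0,0,0],[0,0,0.012],0],[[0,0,0],[0,0,0.006],0],[[0,0,0],[0,0,0.002],0],[[0,0,0],[0,0,0.001],0],[[0,0,0],[0,0,0],0],[[0,0,0],[0,0,0],0]]'

```text
time: 35.1
ee_pos: [0.5901, -0.2489, 0.0315]
tcp_rot: [-180.0, 0.1, -170.7]
wrist_force: [-4.0, 1.8, 3.0]
opening: 0.0372
grasp_force: 113.3
```

Call:
servo_tool --moves '[[[0,0,0],[0,0,0.001],0],[[0,0,0],[0,0,0.001],0],[[0,0,0],[0,0,0],0],[[0,0,0],[0,0,0],0]]'

```text
time: 35.5
ee_pos: [0.5901, -0.2489, 0.0314]
tcp_rot: [-179.9, 0.2, -170.7]
wrist_force: [-8.4, 2.9, 16.0]
opening: 0.0368
grasp_force: 114.9
```

Call:
servo_tool --moves '[[[0,0,0],[0,0,-0.002],60],[[0,0,0],[0,0,0],70],[[0,0,0],[0,0,0],70],[[0,0,0],[0,0,-0.02],70],[[0,0,0],[0,0,-0.03],70],[[0,0,0],[0,0,-0.04],70],[[0,0,0],[0,0,-0.04],70],[[0,0,0],[0,0,-0.04],70],[[0,0,0],[0,0,-0.02],70],[[0,0,0],[0,0,0],70],[[0,0,0],[0,0,0],70]]'

```text
time: 36.6
ee_pos: [0.5899, -0.249, 0.2199]
tcp_rot: [180.0, 0.0, -170.7]
wrist_force: [1.3, -0.4, -0.4]
opening: 0.0597
grasp_force: 0.0
```

```bash
cat >> h.py <<'E'
BARS=dict(A=(.453,.4055),B=(.4305,-.0305),C=(.4275,.1255))
def bars(c):
    X,C,p=cloud(c)
    for n,a in BARS.items(): print(c,n,rect(near(X,a,.11,.016,.03)))
    return X,p
E
python3 -c "
from h import *
X,C,p=cloud('wrist')
print(rect(near(X,(.59,-.248),.07,.071,.08)))
X,p=bars('scene');print(rect(near(X,(.59,-.248),.07,.071,.08)),rect(near(X,(.579,-.16),.07,.071,.08)))
bars('side')
legs(down(.4305,-.0305,.12,-4.2))
"
```

```text
(array([ 589.5, -249.6,   75.1,  109.4,   39.9,   10.2]), 3060)
scene A (array([454.9, 406. ,  22.2, 121. ,  22. , -21.5]), 276)
scene B (array([430.3, -29.1,  22.2, 123.1,  23.1,  -4.1]), 239)
scene C (array([427.2, 126.5,  22.1, 123.8,  22.8,  10.6]), 252)
(array([ 590.6, -248.8,   74.6,  111.6,   41.2,   10.5]), 448) (array([ 579.2, -159.7,   74.3,  112.5,   40.2,    9.4]), 463)
side A (array([451.5, 403.4,  22.4, 118.9,  27.1, -20.7]), 181)
side B (array([429.2, -31.2,  22.8, 120.6,  26.2,  -4.1]), 293)
side C (array([424.3, 124.4,  22.7, 119.1,  25. ,  10. ]), 252)
t 36.8 pos [ 0.5892 -0.2487  0.2186] rpy [ 1.7991e+02 -9.0000e-02 -1.7070e+02] open 0.0597 F [-0.3  0.  -0.3] g 0.0
turn [ 0.08 -0.1  13.5 ] shift_mm [174.3 206.   98.6] | before-turn axes [121.2 240.9  99.2] -> [ 0.43 -0.03  0.12]
```

Call:
servo_tool --moves '[[[0,0,6.75],[0,0,0],60],[[0,0,6.75],[0,0,0],60],[[0,0,0],[0.0218,0.0258,0],60],[[0,0,0],[0.0218,0.0258,0],60],[[0,0,0],[0.0218,0.0258,0.015],60],[[0,0,0],[0.0218,0.0258,0.015],60],[[0,0,0],[0.0218,0.0258,0.015],60],[[0,0,0],[0.0218,0.0258,0.015],60],[[0,0,0],[0.0218,0.0258,0.02],60],[[0,0,0],[0.0218,0.0258,0.02],60],[[0,0,0],[0,0,0],60],[[0,0,0],[0,0,0],60]]'

```text
time: 37.95
ee_pos: [0.4301, -0.0298, 0.1197]
tcp_rot: [180.0, -0.0, 175.9]
wrist_force: [0.0, 0.6, 1.1]
opening: 0.0513
grasp_force: 0.0
```

```bash
python3 -c "
from h import *
X,C,p=cloud('wrist')
r=rect(near(X,(.4305,-.0305),.09,.017,.03));print(r);r=r[0]
legs(down(r[0]/1000,r[1]/1000,.02,r[5]),down(r[0]/1000,r[1]/1000,-.026,r[5]))
"
```

```text
(array([430.2, -29.2,  22.9, 119.5,  21.9,  -4.2]), 2479)
t 38.0 pos [ 0.431  -0.0304  0.1204] rpy [1.7999e+02 4.0000e-02 1.7583e+02] open 0.0518 F [-0.2 -0.3  0.4] g 0.0
turn [0.01 0.04 0.03] shift_mm [  0.8   1.1 100.4] | before-turn axes [  0.9   1.1 100.4] -> [ 0.43  -0.029  0.02 ]
turn [0. 0. 0.] shift_mm [ 0.  0. 46.] | before-turn axes [ 0.  0. 46.] -> [ 0.43  -0.029 -0.026]
```

Call:
servo_tool --moves '[[[0,0,0],[0.0008,0.001,0.03],60],[[0,0,0],[0,0,0.04],60],[[0,0,0],[0,0,0.035],60],[[0,0,0],[0,0,0.02],60],[[0,0,0],[0,0,0.012],60],[[0,0,0],[0,0,0.008],60],[[0,0,0],[0,0,0],60],[[0,0,0],[0,0,0],60]]'

```text
time: 38.8
ee_pos: [0.431, -0.0294, -0.0236]
tcp_rot: [180.0, 0.1, 175.8]
wrist_force: [0.7, 0.2, 0.5]
opening: 0.0519
grasp_force: 0.0
```

Call:
servo_tool --moves '[[[0,0,0],[0,0,0],0],[[0,0,0],[0,0,0],0],[[0,0,0],[0,0,0],0],[[0,0,0],[0,0,0],0],[[0,0,0],[0,0,0],0]]' --force 80

```text
time: 39.3
ee_pos: [0.4308, -0.0292, -0.0235]
tcp_rot: [180.0, 0.1, 175.8]
wrist_force: [-2.1, -0.2, 6.4]
opening: 0.02
grasp_force: 79.1
```

Call:
servo_tool --moves '[[[0,0,0],[0,0,-0.015],0],[[0,0,0],[0,0,-0.03],0],[[0,0,0],[0,0,-0.04],0],[[0,0,0],[0,0,-0.04],0],[[0,0,0],[0,0,-0.04],0],[[0,0,0],[0,0,-0.04],0],[[0,0,0],[0,0,-0.03],0],[[0,0,0],[0,0,-0.01],0],[[0,0,0],[0,0,0],0],[[0,0,0],[0,0,0],0]]'

```text
time: 40.3
ee_pos: [0.4297, -0.0292, 0.2188]
tcp_rot: [180.0, -0.1, 175.8]
wrist_force: [-0.0, -0.0, -1.8]
opening: 0.02
grasp_force: 78.4
```

```bash
python3 -c "
from h import *
legs(inf(RST,[0,-.07,.13]),inf(RST,[0,-.07,-.0205]))
"
```

```text
t 40.3 pos [ 0.4297 -0.0292  0.2188] rpy [ 1.7998e+02 -8.0000e-02  1.7581e+02] open 0.02 F [-0.  -0.  -1.8] g 78.4
turn [ -0.32 -15.08  -2.58] shift_mm [-141.   185.8   38. ] | before-turn axes [-1.375e+02  1.922e+02  1.000e-01] -> [0.581 0.152 0.219]
turn [0. 0. 0.] shift_mm [  0.   -0.  150.5] | before-turn axes [  0.   -0.  150.5] -> [0.62  0.151 0.073]
```

Call:
servo_tool --moves '[[[-0.16,-7.54,-1.29],[0,0,0],0],[[-0.16,-7.54,-1.29],[0,0,0],0],[[0,0,0],[-0.0235,0.031,0.0063],0],[[0,0,0],[-0.0235,0.031,0.0063],0],[[0,0,0],[-0.0235,0.031,0.0063],0],[[0,0,0],[-0.0235,0.031,0.0063],0],[[0,0,0],[-0.0235,0.031,0.0063],0],[[0,0,0],[-0.0235,0.031,0.0063],0],[[0,0,0],[0,0,0],0],[[0,0,0],[0,0,0],0],[[0,0,0],[0,0,0],0]]'

```text
time: 41.4
ee_pos: [0.5803, 0.152, 0.2195]
tcp_rot: [-180.0, 15.0, 178.4]
wrist_force: [-1.0, 0.3, -1.3]
opening: 0.0201
grasp_force: 78.9
```

```bash
python3 -c "
from h import *
legs(inf(RST,[0,-.07,-.0205]))
bars('scene')
X,C,p=cloud('wrist');T=(X-RST[0])@RST[1]
"
```

```text
t 41.4 pos [0.5803 0.152  0.2195] rpy [-179.96   15.    178.39] open 0.0201 F [-1.   0.3 -1.3] g 78.9
turn [-0.05  0.   -0.01] shift_mm [ -0.3   0.5 151.5] | before-turn axes [ -0.3   0.6 151.5] -> [0.62  0.151 0.073]
scene A (array([454.8, 406.1,  22.4, 123.3,  22.1, -21.5]), 277)
scene B (array([520.9,  25.3,  22.1,   7.8,   2.9,  11.5]), 7)
scene C (array([426.9, 126.3,  22.4, 121.2,  22.3,  10.5]), 249)
```

Lower to about 3 mm above the rails, then feel for contact.

Call:
servo_tool --moves '[[[0,0,0],[0,0,0.03],0],[[0,0,0],[0,0,0.035],0],[[0,0,0],[0,0,0.035],0],[[0,0,0],[0,0,0.025],0],[[0,0,0],[0,0,0.015],0],[[0,0,0],[0,0,0.008],0],[[0,0,0],[0,0,0.002],0],[[0,0,0],[0,0,0],0],[[0,0,0],[0,0,0],0],[[0,0,0],[0,0,0.001],0],[[0,0,0],[0,0,0.001],0],[[0,0,0],[0,0,0],0]]'

```text
time: 42.7
ee_pos: [0.6208, 0.1516, 0.074]
tcp_rot: [180.0, 15.1, 178.4]
wrist_force: [-0.8, -0.6, -1.9]
opening: 0.0203
grasp_force: 79.0
```

```bash
python3 -c "
from h import *
legs(inf(RST,[0,-.07,-.0235]))
"
```

```text
t 42.7 pos [0.6208 0.1516 0.074 ] rpy [180.    15.12 178.4 ] open 0.0203 F [-0.8 -0.6 -1.9] g 79.0
turn [ 0.    0.12 -0.  ] shift_mm [ 1.1 -0.2  3.6] | before-turn axes [ 1.1 -0.2  3.6] -> [0.621 0.151 0.07 ]
```

Call:
servo_tool --moves '[[[0,0,0],[0.001,0,0.0015],0],[[0,0,0],[0,0,0.001],0],[[0,0,0],[0,0,0.001],0],[[0,0,0],[0,0,0.0005],0],[[0,0,0],[0,0,0],0],[[0,0,0],[0,0,0],0]]'

```text
time: 43.3
ee_pos: [0.6208, 0.1515, 0.0698]
tcp_rot: [-180.0, 15.1, 178.4]
wrist_force: [-0.0, -0.1, -1.2]
opening: 0.0197
grasp_force: 79.0
```

Call:
servo_tool --moves '[[[0,0,0],[0,0,0.001],0],[[0,0,0],[0,0,0.0007],0],[[0,0,0],[0,0,0],0],[[0,0,0],[0,0,0],0]]'

```text
time: 43.7
ee_pos: [0.6212, 0.1516, 0.0693]
tcp_rot: [180.0, 15.1, 178.4]
wrist_force: [-6.3, -1.6, 6.9]
opening: 0.0199
grasp_force: 80.4
```

Call:
servo_tool --moves '[[[0,0,0],[0,0,-0.001],30],[[0,0,0],[0,0,0],40],[[0,0,0],[0,0,0],50],[[0,0,0],[0,0,0],50],[[0,0,0],[0,0,-0.02],50],[[0,0,0],[0,0,-0.03],50],[[0,0,0],[0,0,-0.04],50],[[0,0,0],[0,0,-0.04],60],[[0,0,0],[0,0,-0.02],60],[[0,0,0],[0,0,0],60],[[0,0,0],[0,0,0],60]]'

```text
time: 44.8
ee_pos: [0.5821, 0.1527, 0.2138]
tcp_rot: [180.0, 15.1, 178.4]
wrist_force: [-0.0, -1.1, -0.9]
opening: 0.0512
grasp_force: 0.0
```

```bash
cat >> h.py <<'E'
def onrest(c='wrist'):
    X,C,p=cloud(c);T=(X-RST[0])@RST[1]
    k=(abs(T[:,0])<.068)&(abs(T[:,1])<.13)&(T[:,2]>.017)&(T[:,2]<.027);Q=T[k];im=np.zeros((300,300),np.uint8)
    for a,b in Q[:,:2]*1000: cv2.circle(im,(int(a)+150,int(b)+150),1,255,-1)
    for q in cv2.findContours(im,cv2.RETR_EXTERNAL,cv2.CHAIN_APPROX_NONE)[0]:
        r=cv2.minAreaRect(q)
        if max(r[1])>25: print(c,'on rest',np.round(np.array(r[0])-150,1),np.round(r[1],0),round(r[2],1))
E
python3 -c "
from h import *
onrest();bars('scene')
legs(down(.4265,.1258,.12,10.3))
"
```

```text
wrist on rest [  0.  -69.4] [ 25. 120.] 89.2
scene A (array([454. , 406.4,  22.3, 122.1,  21.9, -21.7]), 276)
scene B (array([515.9,  23.9,  20.3,  12.2,   2.9,  16.8]), 6)
scene C (array([427.2, 126.4,  22.4, 120. ,  22.2,  10.5]), 232)
t 44.9 pos [0.5816 0.1524 0.2122] rpy [-179.96   14.99  178.4 ] open 0.0513 F [ 0.4 -0.4 -0.2] g 0.0
turn [ -1.6   14.93 -11.83] shift_mm [157.4   1.5  92.2] | before-turn axes [172.9 -30.9  49.2] -> [0.426 0.126 0.12 ]
```

Call:
servo_tool --moves '[[[-0.8,7.47,-5.9],[0,0,0],60],[[-0.8,7.47,-5.9],[0,0,0],60],[[0,0,0],[0.0315,0,0],60],[[0,0,0],[0.0315,0,0],60],[[0,0,0],[0.0315,0,0],60],[[0,0,0],[0.0315,0,0.02],60],[[0,0,0],[0.0315,0.0015,0.03],60],[[0,0,0],[0,0,0.03],60],[[0,0,0],[0,0,0.012],60],[[0,0,0],[0,0,0],60],[[0,0,0],[0,0,0],60],[[0,0,0],[0,0,0],60]]'

```text
time: 46.1
ee_pos: [0.4298, 0.1296, 0.1187]
tcp_rot: [-179.9, 1.7, -170.9]
wrist_force: [-0.1, 0.5, -0.1]
opening: 0.0512
grasp_force: 0.0
```

```bash
python3 -c "
from h import *
X,C,p=cloud('wrist')
r=rect(near(X,(.4265,.126),.09,.017,.03));print(r);r=r[0]
legs(down(r[0]/1000,r[1]/1000,-.024,r[5]))
"
```

```text
(array([426.5, 126.7,  22.9, 119.7,  22. ,  10.5]), 2528)
t 46.1 pos [0.4298 0.1296 0.1187] rpy [-179.89    1.69 -170.92] open 0.0514 F [-0.2  0.1  0.4] g 0.0
turn [-0.13  1.69 -1.42] shift_mm [  3.7  -2.3 142.7] | before-turn axes [  7.9  -2.1 142.5] -> [ 0.426  0.127 -0.024]
```

Call:
servo_tool --moves '[[[-0.1,1.69,-1.4],[0.0037,-0.0023,0.03],60],[[0,0,0],[0,0,0.04],60],[[0,0,0],[0,0,0.035],60],[[0,0,0],[0,0,0.02],60],[[0,0,0],[0,0,0.012],60],[[0,0,0],[0,0,0.005],60],[[0,0,0],[0,0,0],60],[[0,0,0],[0,0,0],60],[[0,0,0],[0,0,0],60]]'

```text
time: 47.05
ee_pos: [0.4271, 0.1268, -0.0234]
tcp_rot: [-180.0, 0.0, -169.5]
wrist_force: [0.5, -0.4, -0.2]
opening: 0.0512
grasp_force: 0.0
```

Call:
servo_tool --moves '[[[0,0,0],[0,0,0],0],[[0,0,0],[0,0,0],0],[[0,0,0],[0,0,0],0],[[0,0,0],[0,0,0],0],[[0,0,0],[0,0,0],0]]' --force 80

```text
time: 47.55
ee_pos: [0.4266, 0.1267, -0.0238]
tcp_rot: [-180.0, -0.0, -169.5]
wrist_force: [-1.4, 0.0, 6.1]
opening: 0.0203
grasp_force: 79.2
```

Call:
servo_tool --moves '[[[0,0,0],[0,0,-0.015],0],[[0,0,0],[0,0,-0.03],0],[[0,0,0],[0,0,-0.04],0],[[0,0,0],[0,0,-0.04],0],[[0,0,0],[0,0,-0.04],0],[[0,0,0],[0,0,-0.04],0],[[0,0,0],[0,0,-0.03],0],[[0,0,0],[0,0,-0.01],0],[[0,0,0],[0,0,0],0],[[0,0,0],[0,0,0],0]]'

```text
time: 48.55
ee_pos: [0.4262, 0.1267, 0.2187]
tcp_rot: [-179.9, -0.2, -169.5]
wrist_force: [-0.1, -0.6, -2.3]
opening: 0.0199
grasp_force: 78.5
```

```bash
python3 -c "
from h import *
legs(inf(RST,[0,0,.13]),inf(RST,[0,0,-.0205]))
"
```

```text
t 48.5 pos [0.4262 0.1267 0.2187] rpy [-179.95   -0.2  -169.51] open 0.0199 F [-0.1 -0.6 -2.3] g 78.5
turn [  1.51 -15.14  12.03] shift_mm [-148.7  100.1   39.9] | before-turn axes [-171.5   65.7   -0.6] -> [0.583 0.222 0.219]
turn [0. 0. 0.] shift_mm [ -0.    0.  150.5] | before-turn axes [ -0.    0.  150.5] -> [0.622 0.221 0.073]
```

Call:
servo_tool --moves '[[[0.75,-7.57,6.0],[0,0,0],0],[[0.75,-7.57,6.0],[0,0,0],0],[[0,0,0],[-0.03,0.02,0.008],0],[[0,0,0],[-0.03,0.02,0.008],0],[[0,0,0],[-0.03,0.02,0.008],0],[[0,0,0],[-0.03,0.02,0.008],0],[[0,0,0],[-0.0287,0.02,0.008],0],[[0,0,0],[0,0,0],0],[[0,0,0],[0,0,0],0],[[0,0,0],[0,0,0],0]]'

```text
time: 49.55
ee_pos: [0.58, 0.2257, 0.2146]
tcp_rot: [-179.8, 13.3, 179.8]
wrist_force: [0.1, -0.6, -1.6]
opening: 0.0202
grasp_force: 78.7
```

```bash
python3 -c "
from h import *
legs(inf(RST,[0,0,-.0205]))
bars('scene')
"
```

```text
t 49.5 pos [0.58   0.2257 0.2146] rpy [-179.82   13.31  179.82] open 0.0202 F [ 0.1 -0.6 -1.6] g 78.7
turn [ 0.17 -1.69  1.38] shift_mm [ -3.9  -3.1 147.5] | before-turn axes [ -8.2  -3.7 147.3] -> [0.622 0.221 0.073]
scene A (array([453.9, 406.6,  22.2, 125.6,  21.9, -21.4]), 275)
scene B (array([521.5,  25.4,  20.4,   5.2,   2.7,  11.9]), 5)
scene C (array([514.9,  64.7,  22.4,   6.9,   3.3,  13.8]), 7)
```

Call:
servo_tool --moves '[[[0.1,-1.69,1.4],[-0.0039,-0.003,0.03],0],[[0,0,0],[0,0,0.035],0],[[0,0,0],[0,0,0.035],0],[[0,0,0],[0,0,0.025],0],[[0,0,0],[0,0,0.014],0],[[0,0,0],[0,0,0.0075],0],[[0,0,0],[0,0,0],0],[[0,0,0],[0,0,0],0],[[0,0,0],[0,0,0],0]]'

```text
time: 50.5
ee_pos: [0.6225, 0.2228, 0.0768]
tcp_rot: [179.8, 15.2, 178.4]
wrist_force: [-0.2, 0.3, -2.7]
opening: 0.0199
grasp_force: 78.8
```

```bash
python3 -c "
from h import *
legs(inf(RST,[0,0,-.0243]))
"
```

```text
t 50.5 pos [0.6225 0.2228 0.0768] rpy [179.82  15.22 178.36] open 0.0199 F [-0.2  0.3 -2.7] g 78.8
turn [ 0.17  0.22 -0.04] shift_mm [ 1.6 -1.5  7.1] | before-turn axes [ 1.6 -1.5  7.1] -> [0.623 0.221 0.07 ]
```

Call:
servo_tool --moves '[[[0,0,0],[0.0015,-0.001,0.003],0],[[0,0,0],[0,0,0.002],0],[[0,0,0],[0,0,0.001],0],[[0,0,0],[0,0,0.001],0],[[0,0,0],[0,0,0],0],[[0,0,0],[0,0,0],0]]'

```text
time: 51.1
ee_pos: [0.622, 0.2214, 0.0686]
tcp_rot: [179.9, 15.1, 178.4]
wrist_force: [-5.9, -1.4, 4.6]
opening: 0.0203
grasp_force: 80.0
```

Contact. I release and retreat.

Call:
servo_tool --moves '[[[0,0,0],[0,0,-0.001],30],[[0,0,0],[0,0,0],40],[[0,0,0],[0,0,0],50],[[0,0,0],[0,0,0],50],[[0,0,0],[0,0,-0.02],50],[[0,0,0],[0,0,-0.03],50],[[0,0,0],[0,0,-0.04],50],[[0,0,0],[0,0,-0.04],60],[[0,0,0],[0,0,-0.02],60],[[0,0,0],[0,0,0],60],[[0,0,0],[0,0,0],60]]'

```text
time: 52.2
ee_pos: [0.5831, 0.2224, 0.2136]
tcp_rot: [179.9, 15.1, 178.4]
wrist_force: [0.7, -0.8, -0.6]
opening: 0.0509
grasp_force: 0.0
```

```bash
python3 -c "
from h import *
onrest();bars('scene')
legs(down(.453,.405,.12,-21.3))
"
```

```text
wrist on rest [-0.5 -0.5] [ 23. 121.] 90.0
wrist on rest [  0.  -69.5] [ 25. 120.] 90.0
scene A (array([454.2, 406.3,  22.2, 121.1,  22. , -21.5]), 276)
scene B (array([516.8,  24.5,  20.9,  14.8,   2.8,  11.3]), 7)
scene C None
t 52.3 pos [0.5827 0.222  0.2119] rpy [179.93  14.99 178.38] open 0.051 F [ 0.4  0.7 -0.1] g 0.0
turn [ 2.64 14.83 19.57] shift_mm [187.3 123.4  91.9] | before-turn axes [154.  179.2  54.2] -> [0.453 0.405 0.12 ]
```

Call:
servo_tool --moves '[[[0.88,4.94,6.52],[0,0,0],60],[[0.88,4.94,6.52],[0,0,0],60],[[0.88,4.94,6.52],[0,0,0],60],[[0,0,0],[0.0312,0.0206,0],60],[[0,0,0],[0.0312,0.0206,0],60],[[0,0,0],[0.0312,0.0206,0],60],[[0,0,0],[0.0312,0.0206,0],60],[[0,0,0],[0.0312,0.0206,0.03],60],[[0,0,0],[0.0312,0.0206,0.03],60],[[0,0,0],[0,0,0.03],60],[[0,0,0],[0,0,0],60],[[0,0,0],[0,0,0],60]]'

```text
time: 53.5
ee_pos: [0.4534, 0.4048, 0.123]
tcp_rot: [-180.0, 0.0, 158.7]
wrist_force: [0.6, -0.7, 0.7]
opening: 0.0512
grasp_force: 0.0
```

Call:
servo_tool --moves '[[[0,0,0],[0,0,0],60]]'

```text
time: 53.6
ee_pos: [0.4546, 0.4053, 0.1252]
tcp_rot: [179.8, 0.1, 158.7]
wrist_force: [0.2, -0.1, 0.1]
opening: 0.0512
grasp_force: 0.0
```

```bash
python3 -c "
from h import *
X,C,p=cloud('wrist')
r=rect(near(X,(.453,.405),.09,.017,.03));print(r);r=r[0]
legs(down(r[0]/1000,r[1]/1000,-.024,r[5]))
"
```

```text
(array([452.7, 407.4,  22.8, 119. ,  22. , -21.6]), 2409)
t 53.6 pos [0.4547 0.4054 0.1254] rpy [1.7979e+02 1.6000e-01 1.5865e+02] open 0.0514 F [-0.5 -0.5 -0.2] g 0.0
turn [0.21 0.16 0.25] shift_mm [  2.6   1.1 149.4] | before-turn axes [  3.    0.6 149.4] -> [ 0.453  0.407 -0.024]
```

Call:
servo_tool --moves '[[[0.2,0.1,0.2],[0.002,0.001,0.03],60],[[0,0,0],[0,0,0.04],60],[[0,0,0],[0,0,0.035],60],[[0,0,0],[0,0,0.022],60],[[0,0,0],[0,0,0.014],60],[[0,0,0],[0,0,0.006],60],[[0,0,0],[0,0,0],60],[[0,0,0],[0,0,0],60],[[0,0,0],[0,0,0],60]]'

```text
time: 54.55
ee_pos: [0.4528, 0.4076, -0.0219]
tcp_rot: [180.0, 0.1, 158.5]
wrist_force: [0.1, 0.5, -0.3]
opening: 0.0514
grasp_force: 0.0
```

Call:
servo_tool --moves '[[[0,0,0],[0,0,0],0],[[0,0,0],[0,0,0],0],[[0,0,0],[0,0,0],0],[[0,0,0],[0,0,0],0],[[0,0,0],[0,0,0],0]]' --force 80

```text
time: 55.05
ee_pos: [0.4524, 0.4073, -0.0225]
tcp_rot: [-180.0, 0.0, 158.5]
wrist_force: [-0.2, -1.4, 4.9]
opening: 0.0197
grasp_force: 80.4
```

Call:
servo_tool --moves '[[[0,0,0],[0,0,-0.015],0],[[0,0,0],[0,0,-0.03],0],[[0,0,0],[0,0,-0.04],0],[[0,0,0],[0,0,-0.04],0],[[0,0,0],[0,0,-0.04],0],[[0,0,0],[0,0,-0.04],0],[[0,0,0],[0,0,-0.03],0],[[0,0,0],[0,0,-0.01],0],[[0,0,0],[0,0,0],0],[[0,0,0],[0,0,0],0]]'

```text
time: 56.05
ee_pos: [0.452, 0.4071, 0.2198]
tcp_rot: [-179.8, -0.1, 158.5]
wrist_force: [-0.4, -0.5, -1.9]
opening: 0.02
grasp_force: 79.4
```

```bash
python3 -c "
from h import *
legs(inf(RST,[0,.07,.13]),inf(RST,[0,.07,-.0205]))
"
```

```text
t 56.0 pos [0.452  0.4071 0.2198] rpy [-1.7978e+02 -6.0000e-02  1.5852e+02] open 0.02 F [-0.4 -0.5 -1.9] g 79.4
turn [ -2.81 -14.95 -19.74] shift_mm [-131.  -111.    36.4] | before-turn axes [-165.6  -58.1    1.3] -> [0.585 0.292 0.219]
turn [0. 0. 0.] shift_mm [  0.   -0.  150.5] | before-turn axes [  0.   -0.  150.5] -> [0.624 0.291 0.073]
```

Call:
servo_tool --moves '[[[-0.94,-4.98,-6.58],[0,0,0],0],[[-0.94,-4.98,-6.58],[0,0,0],0],[[-0.94,-4.98,-6.58],[0,0,0],0],[[0,0,0],[-0.0262,-0.0222,0.0073],0],[[0,0,0],[-0.0262,-0.0222,0.0073],0],[[0,0,0],[-0.0262,-0.0222,0.0073],0],[[0,0,0],[-0.0262,-0.0222,0.0073],0],[[0,0,0],[-0.0262,-0.0222,0.0073],0],[[0,0,0],[0,0,0],0],[[0,0,0],[0,0,0],0],[[0,0,0],[0,0,0],0]]'

```text
time: 57.15
ee_pos: [0.5842, 0.2928, 0.2187]
tcp_rot: [180.0, 15.0, 178.4]
wrist_force: [-0.7, 0.0, -1.6]
opening: 0.02
grasp_force: 79.3
```

```bash
python3 -c "
from h import *
legs(inf(RST,[0,.07,-.0205]))
"
```

```text
t 57.1 pos [0.5842 0.2928 0.2187] rpy [179.95  14.97 178.41] open 0.02 F [-0.7  0.  -1.6] g 79.3
turn [ 0.05 -0.03  0.01] shift_mm [ -0.6  -0.4 150.8] | before-turn axes [ -0.6  -0.5 150.8] -> [0.624 0.291 0.073]
```

Call:
servo_tool --moves '[[[0,0,0],[0,0,0.03],0],[[0,0,0],[0,0,0.035],0],[[0,0,0],[0,0,0.035],0],[[0,0,0],[0,0,0.025],0],[[0,0,0],[0,0,0.015],0],[[0,0,0],[0,0,0.009],0],[[0,0,0],[0,0,0],0],[[0,0,0],[0,0,0],0],[[0,0,0],[0,0,0.001],0],[[0,0,0],[0,0,0.001],0],[[0,0,0],[0,0,0],0],[[0,0,0],[0,0,0],0]]'

```text
time: 58.35
ee_pos: [0.6244, 0.2918, 0.0748]
tcp_rot: [179.9, 15.1, 178.4]
wrist_force: [-0.2, 0.6, -2.2]
opening: 0.0205
grasp_force: 79.4
```

Call:
servo_tool --moves '[[[0,0,0],[0,0,0.001],0],[[0,0,0],[0,0,0.001],0],[[0,0,0],[0,0,0],0],[[0,0,0],[0,0,0],0]]'

```text
time: 58.75
ee_pos: [0.6248, 0.2917, 0.0724]
tcp_rot: [179.9, 15.1, 178.4]
wrist_force: [-0.3, -0.8, -2.3]
opening: 0.0198
grasp_force: 79.4
```

```bash
python3 -c "
from h import *
legs(inf(RST,[0,.07,-.0232]))
"
```

```text
t 58.8 pos [0.6248 0.2917 0.0724] rpy [179.9   15.08 178.37] open 0.0198 F [-0.3 -0.8 -2.3] g 79.4
turn [ 0.09  0.08 -0.03] shift_mm [ 0.8 -0.4  1.7] | before-turn axes [ 0.8 -0.4  1.6] -> [0.624 0.291 0.071]
```

Call:
servo_tool --moves '[[[0,0,0],[0.0008,0,0.001],0],[[0,0,0],[0,0,0.0008],0],[[0,0,0],[0,0,0.0008],0],[[0,0,0],[0,0,0],0],[[0,0,0],[0,0,0],0]]'

```text
time: 59.25
ee_pos: [0.6246, 0.2918, 0.07]
tcp_rot: [179.9, 15.1, 178.4]
wrist_force: [-3.5, -0.8, 3.0]
opening: 0.0202
grasp_force: 80.0
```

Contact. I release, retreat clear and check everything.

Call:
servo_tool --moves '[[[0,0,0],[0,0,-0.0005],30],[[0,0,0],[0,0,0],40],[[0,0,0],[0,0,0],50],[[0,0,0],[0,0,0],50],[[0,0,0],[0,0,-0.02],50],[[0,0,0],[0,0,-0.03],50],[[0,0,0],[0,0,-0.04],50],[[0,0,0],[0,0,-0.04],60],[[0,0,0],[0,0,-0.03],60],[[0,0,0],[0.02,0,0],60],[[0,0,0],[0,0,0],60],[[0,0,0],[0,0,0],60]]'

```text
time: 60.45
ee_pos: [0.5637, 0.2933, 0.2194]
tcp_rot: [179.9, 15.1, 178.4]
wrist_force: [0.4, 0.5, 0.1]
opening: 0.0516
grasp_force: 0.0
```

```bash
python3 -c "
from h import *
onrest();X,C,p=cloud('scene')
print('sole',rect(near(X,(.628,.002),.1,.1,.112)),'rib',rect(near(X,(.628,.002),.1,.142,.156)))
print(rect(near(X,(.59,-.248),.07,.071,.08)),rect(near(X,(.579,-.16),.07,.071,.08)))
q,_=camera('side')
cv2.imwrite('pics/end.png',np.hstack([q[60:330,150:410],p[90:360,90:440]])[:,:,::-1]);obs()
for n in('jar','can','mallet','dapping','bar1'):
  K=calibration('side')
  for m in mark_of(n,'side')[:3]: print(n,round(m['score'],2),(np.array(K['R']).T@(np.array(m['xyz'])-K['t'])).round(3))
"
```

```text
wrist on rest [ 0.5 70. ] [ 24. 121.] 90.0
wrist on rest [-6.  0.] [ 24. 110.] 90.0
wrist on rest [ -0.5 -69.5] [ 25. 121.] 90.0
sole (array([628.7,   3.5, 107.9, 131.3,  35.8,  -4.6]), 235) rib (array([629.4,   2.7, 149.9,  98.7,  22.7,  -3.6]), 305)
(array([ 590.7, -248.4,   74.3,  108.4,   40.1,    9.6]), 457) (array([ 578.3, -159.4,   74.5,  110.8,   40.7,    9.1]), 460)
t 60.6 pos [0.564  0.293  0.2188] rpy [179.93  15.04 178.37] open 0.0514 F [ 0.8 -0.4 -0.6] g 0.0
jar 0.77 [0.514 0.044 0.005]
jar 0.46 [ 0.571 -0.33   0.017]
can 0.65 [ 0.766 -0.054  0.004]
mallet 0.6 [0.78  0.161 0.002]
dapping 0.88 [ 0.588 -0.5    0.003]
dapping 0.64 [0.618 0.22  0.095]
dapping 0.35 [0.512 0.046 0.005]
bar1 0.84 [0.617 0.29  0.103]
bar1 0.77 [0.611 0.218 0.103]
bar1 0.65 [0.61  0.151 0.101]
```

View pics/end.png

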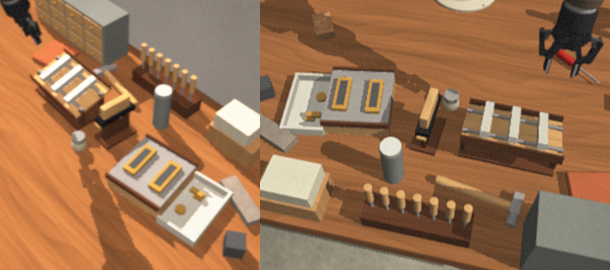

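```bash
python3 -c "
from h import *
onrest('scene')
print(job_done())"
```

```text
scene on rest [44.5 69. ] [37. 24.] 0.0
scene on rest [-22.4  66.9] [28. 17.] 62.2
scene on rest [-40.   68.5] [25. 22.] 3.8
scene on rest [19.  -0.5] [23. 86.] 90.0
scene on rest [-44. -70.] [22. 28.] 90.0
scene on rest [ 38.  -69.1] [28. 20.] 60.3
scene on rest [ 21.8 -69. ] [26. 13.] 72.6
the job is handed in; nothing more can be done
None
```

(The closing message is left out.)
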